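Put the bench tools back in the push-latch drawer by colour

TASK

Clear the slate slab at the jeweller's bench: press the front of the chest's push-latch drawer to release it, then put every blue-gripped pair of pliers in the blue compartment and every yellow-gripped pair of cutters in the yellow one (four to six tools in all). When they are all in, push the drawer home and let go so that it is latched shut again; leave the dish, the bottle and the brick where they are.

Things in the scene. Friction and masses are not known exactly. Their poses are not given: they have to be found in the camera images.
- front_face (a point): Middle of the outer face of the drawer front: a flat grey-green plate 284 mm wide, 92 mm high (9 to 101 mm above the bench), no handle, a thin metal disc at its middle; this point is 49 mm above the bench and moves with the drawer. x points into the chest (the way to push), y to the left along the front seen from the robot, z up.
- chest: Light grey chest, fixed, 240 mm deep (x), 290 wide, 105 high; origin at its underside's centre, axes as front_face. Its push latch: press the shut front in to the end stop and let go, and the drawer comes out by itself (about 1 s); push the open drawer in to the end stop and let go, and it rests at 0. One full press changes the state once; a press of under 7 mm past 0 does not.
- drawer (a joint): How far the drawer stands out, m: 0 latched (front face 143 mm before the chest's centre, plate 11 mm off the chest), 0.160 fully out on its stop, -0.010 pressed in to the end stop. Starts latched. A damped spring drives it outward with 3.5 N (out) to 5 N (shut). Press at up to 0.1 m/s with 10 to 20 N; on release it pushes lightly on what is in its way.
- blue_bay (a point): Middle of the floor of the blue-lined compartment (left one seen from the robot), 23 mm above the bench; rides with the drawer, inside the chest when shut, 97 mm behind the front face. Axes as front_face. Inside 170 mm along x, 130 along y; walls rise 50 mm from the floor. The chest's roof passes 74 mm above the floor: nothing may stand higher when it closes.
- yellow_bay (a point): The same for the yellow-lined compartment (the right one, 132 mm beside the blue one).
- slab: Dark slate slab, fixed, 350 x 340 mm, 10 mm thick, on which the tools lie at the start; origin at the centre of its underside.
- dish: Small white ceramic dish, 84 mm across, 30 mm high; origin at the centre of its underside. Bystander.
- bottle: White plastic bottle with a green cap, 54 mm across, 110 mm high; origin at the centre of its underside. Bystander.
- brick: Loose terracotta-red solder brick, 75 x 100 x 32 mm; origin at the centre of its underside. Bystander.
- blue1_mid (a point): Jeweller's pliers, blue grips, 130 mm long, 14 mm thick, lying flat, about 0.11 kg, rigid; may be absent. Point: middle of the steel joint block (30 mm along x, 22 wide in y, 14 high), half-way up, near the balance point: grip it here across y. x runs to the jaws (tip at +52 mm, 12 wide; grip ends at -79 mm, 45 mm apart over the outside), z up.
- blue2_mid (a point): Jeweller's pliers, blue grips, 130 mm long, 14 mm thick, lying flat, about 0.11 kg, rigid; may be absent. Point: middle of the steel joint block (30 mm along x, 22 wide in y, 14 high), half-way up, near the balance point: grip it here across y. x runs to the jaws (tip at +52 mm, 12 wide; grip ends at -79 mm, 45 mm apart over the outside), z up.
- blue3_mid (a point): Jeweller's pliers, blue grips, 130 mm long, 14 mm thick, lying flat, about 0.11 kg, rigid; may be absent. Point: middle of the steel joint block (30 mm along x, 22 wide in y, 14 high), half-way up, near the balance point: grip it here across y. x runs to the jaws (tip at +52 mm, 12 wide; grip ends at -79 mm, 45 mm apart over the outside), z up.
- yellow1_mid (a point): Jeweller's cutters, yellow grips, 130 mm long, 14 mm thick, lying flat, about 0.11 kg, rigid; may be absent. Point: middle of the steel joint block (30 mm along x, 22 wide in y, 14 high), half-way up, near the balance point: grip it here across y. x runs to the jaws (tip at +52 mm, 12 wide; grip ends at -79 mm, 45 mm apart over the outside), z up.
- yellow2_mid (a point): Jeweller's cutters, yellow grips, 130 mm long, 14 mm thick, lying flat, about 0.11 kg, rigid; may be absent. Point: middle of the steel joint block (30 mm along x, 22 wide in y, 14 high), half-way up, near the balance point: grip it here across y. x runs to the jaws (tip at +52 mm, 12 wide; grip ends at -79 mm, 45 mm apart over the outside), z up.
- yellow3_mid (a point): Jeweller's cutters, yellow grips, 130 mm long, 14 mm thick, lying flat, about 0.11 kg, rigid; may be absent. Point: middle of the steel joint block (30 mm along x, 22 wide in y, 14 high), half-way up, near the balance point: grip it here across y. x runs to the jaws (tip at +52 mm, 12 wide; grip ends at -79 mm, 45 mm apart over the outside), z up.

How it is judged:
On the way, in this order (a step that is already met when the one before it is completed fails the run):
1. the drawer has been released and is out (value of joint drawer above 0.14 m), for 0.2 s.
2. every pair of pliers or cutters lies in the compartment of its own colour, with the drawer still out (x of blue1_mid in the frame of blue_bay between -0.085 and 0.085 m and y of blue1_mid in the frame of blue_bay between -0.064 and 0.064 m and z of blue1_mid in the frame of blue_bay between -0.005 and 0.056 m and x of blue2_mid in the frame of blue_bay between -0.085 and 0.085 m and y of blue2_mid in the frame of blue_bay between -0.064 and 0.064 m and z of blue2_mid in the frame of blue_bay between -0.005 and 0.056 m and x of blue3_mid in the frame of blue_bay between -0.085 and 0.085 m and y of blue3_mid in the frame of blue_bay between -0.064 and 0.064 m and z of blue3_mid in the frame of blue_bay between -0.005 and 0.056 m and x of yellow1_mid in the frame of yellow_bay between -0.085 and 0.085 m and y of yellow1_mid in the frame of yellow_bay between -0.064 and 0.064 m and z of yellow1_mid in the frame of yellow_bay between -0.005 and 0.056 m and x of yellow2_mid in the frame of yellow_bay between -0.085 and 0.085 m and y of yellow2_mid in the frame of yellow_bay between -0.064 and 0.064 m and z of yellow2_mid in the frame of yellow_bay between -0.005 and 0.056 m and x of yellow3_mid in the frame of yellow_bay between -0.085 and 0.085 m and y of yellow3_mid in the frame of yellow_bay between -0.064 and 0.064 m and z of yellow3_mid in the frame of yellow_bay between -0.005 and 0.056 m and value of joint drawer above 0.1 m), for 0.2 s.
At the end, for the whole second after the job is handed in: The drawer is latched shut (within 4 mm of 0) and at rest, and every pair of pliers or cutters lies in the compartment of its own colour (its joint block within the compartment and at most 56 mm above its floor), at rest (value of joint drawer between -0.004 and 0.004 m and velocity of joint drawer between -0.01 and 0.01 m/s and x of blue1_mid in the frame of blue_bay between -0.085 and 0.085 m and y of blue1_mid in the frame of blue_bay between -0.064 and 0.064 m and z of blue1_mid in the frame of blue_bay between -0.005 and 0.056 m and x of blue2_mid in the frame of blue_bay between -0.085 and 0.085 m and y of blue2_mid in the frame of blue_bay between -0.064 and 0.064 m and z of blue2_mid in the frame of blue_bay between -0.005 and 0.056 m and x of blue3_mid in the frame of blue_bay between -0.085 and 0.085 m and y of blue3_mid in the frame of blue_bay between -0.064 and 0.064 m and z of blue3_mid in the frame of blue_bay between -0.005 and 0.056 m and x of yellow1_mid in the frame of yellow_bay between -0.085 and 0.085 m and y of yellow1_mid in the frame of yellow_bay between -0.064 and 0.064 m and z of yellow1_mid in the frame of yellow_bay between -0.005 and 0.056 m and x of yellow2_mid in the frame of yellow_bay between -0.085 and 0.085 m and y of yellow2_mid in the frame of yellow_bay between -0.064 and 0.064 m and z of yellow2_mid in the frame of yellow_bay between -0.005 and 0.056 m and x of yellow3_mid in the frame of yellow_bay between -0.085 and 0.085 m and y of yellow3_mid in the frame of yellow_bay between -0.064 and 0.064 m and z of yellow3_mid in the frame of yellow_bay between -0.005 and 0.056 m and linear speed of each of blue1, blue2, blue3, yellow1, yellow2, yellow3 below 0.03 m/s); the robot touches nothing.
It fails at once if the dish is pushed more than 30 mm from its place or knocked over (distance of dish from where it was at the start of the episode above 0.03 m or angle between dish's own z axis and vertical above 0.5 rad).
It fails at once if the bottle is pushed more than 30 mm from its place or knocked over (distance of bottle from where it was at the start of the episode above 0.03 m or angle between bottle's own z axis and vertical above 0.5 rad).
It fails at once if the brick is pushed more than 30 mm from its place or knocked over (distance of brick from where it was at the start of the episode above 0.03 m or angle between brick's own z axis and vertical above 0.5 rad).
Of blue1, blue2, blue3, yellow1, yellow2, yellow3 only 4 to 6 are there at a start; the rules pass over those that are not, and their reading is None.
At some moment in a run one of blue1, blue2, blue3, yellow1, yellow2, yellow3 may be knocked a few centimetres aside while the robot is not near it.
Once in a run the grip may slacken for a moment while it holds something.
It also fails if it takes over 210 s, if anything falls off the work surface, if the arm or the gripper's body presses on something with over 40 N, if the wrist force passes 120 N, or if a joint passes its speed limit or range.

ROBOT

A 7-joint arm with a two-finger parallel gripper is mounted at the origin on the work surface. World frame = base frame: x ahead of the robot, y to its left, z up, the work surface at z = 0. Lengths are in m, angles in rad, forces in N, time in s.
With the tool pointing down it reaches from about 0.4 to 0.85 m from the base axis. Payload 4.5 kg.
Tool frame: the origin (TCP) lies at the very end of the fingers, on their centre line; the grasp point (between the pads) lies manip.grasp_offset behind it (manip.grasp_offset is the distance from the TCP to the grasp point, in m); z points along the fingers, y is the direction in which the jaws open and shut (so a half turn about z gives the same grasp; the last joint's range is limited). The gripper opens to 88 mm and grips with 3 to 60 N. Pads are 18 mm wide; open, the fingers measure 123 mm over their backs; the gripper's body (75 mm by 187 mm) begins 45 mm behind the grasp point.
Start: joints at [1.372, 0.689, -0.195, 1.565, 0.157, 0.902, -0.215], TCP at [0.144, -0.608, 0.239] pointing down, gripper open.
Joint ranges: [-3.01, 3.01], [-0.46, 2.08], [-1.47, 1.51], [0.13, 2.56], [-1, 4.14], [0.04, 2.09], [-2.66, 2.66]. Speed limits (rad/s): [2.57, 2.57, 3.14, 3.14, 3.14, 3.14, 3.14].

INTERFACE

Orientations are given as a unit quaternion [x, y, z, w].
In Python, from plant import manip gives the robot as it stands.
- The arm moves only by the tool drive_tool, never from a script. Its argument "commands" is a list of rows, each an object with "offset": the shift along the tool's x, y, z in m, a list of three; "turn": the turn, a rotation vector about the tool's x, y, z in degrees, a list of three; "hand": the finger opening in m, from 0 to 0.0881. In form: [{"offset": [dx, dy, dz], "turn": [ax, ay, az], "hand": hand}, ...]. A call has 1 to 5 rows; each row is the pose to reach, as a shift and turn from the pose commanded when the call began, along the tool's axes at that moment; what a row does not reach only later rows make up. A row lasts 1/12 s, in which the tool goes at most 41.7 mm and 7.16 degrees, less where a joint would pass 70% of its speed; a pose out of reach is approached as far as the arm can. A call with a gripper value outside its range is refused whole. The fingers move at their own pace and stop on an object; "newtons" is the grip in N (left out, the last holds). Time passes only in rows, so rows that repeat a pose let the fingers close. It gives the time, the measured TCP pose, the force and the opening at its end, in the units of the state.
- manip.read_state(): the state, without advancing time (a new reading comes with each control period).
- manip.get_image(name): name is "scene" or "side" or "wrist"; returns a dict with "image" (384x512x3 uint8, red, green, blue), "camera_matrix" (3x3 intrinsics, pixels), "k1" (the pictures are not rectified: a ray, as slopes to the right and down, at radius r is drawn at 1 + k1 r^2 times it, then the intrinsics apply), "world_to_cam" (4x4, takes a point from world to camera coordinates). Camera axes: x right, y down, z forward; pixel columns grow to the right and rows downward; lengths in m; the calibration is good to about 2 mm. A picture is of the moment at which its call begins. There is no depth.
- manip.job_done(): hands the job in, once; it reports no verdict.
The state is a dict: "clock": time; "joints": joint angles; "qd": joint speeds; "joint_torque": joint torques, N m; "eef_pos": TCP position; "tool_rot": TCP orientation; "contact_force": force on the tool from outside, world axes, zero at the start; "torque": the same for the moment, N m; "opening": finger opening in m.
Only numpy, scipy, OpenCV 4.12 (cv2) and the standard library are available. Lean on these libraries where they do the work, as an engineer would, in place of code of your own. Each camera call takes 0.05 s, during which the arm holds its last target.

## Working session

There is one attempt and no reset: what is moved stays moved. The work goes in short steps, Python scripts to look and compute and a tool call to move; the robot and the scene stay as the last step left them, time stands still between calls to the robot, and variables do not carry over. Pictures are saved under pics/ and viewed, and the job is handed in when it is done.

Besides the shell and the picture viewer there is one more tool, called by a JSON object that holds its "api" and its "payload", one argument or row to a line. drive_tool: Moves the arm, as the interface text tells. Its arguments: {"type":"object","properties":{"commands":{"type":"array"},"newtons":{"type":"number"}},"required":["commands"]}

```bash
ls; mkdir -p pics; cat > h.py <<'E'
import numpy as np, cv2, json
from plant import manip
from scipy.spatial.transform import Rotation as R
def shot(n,fn):
    d=manip.get_image(n); cv2.imwrite('pics/'+fn+'.png',d['image'][:,:,::-1]); 
    np.savez('pics/'+fn+'.npz',**{k:np.array(d[k]) for k in('image','camera_matrix','k1','world_to_cam')}); return d
def load(fn): return dict(np.load('pics/'+fn+'.npz'))
def ray(d,u,v):
    K=np.array(d['camera_matrix']);k1=float(d['k1']);T=np.array(d['world_to_cam'])
    p=cv2.undistortPoints(np.array([[[u,v]]],float),K,np.array([k1,0,0,0,0]))[0,0]
    Rm=T[:3,:3];t=T[:3,3]
    return -Rm.T@t, Rm.T@np.array([p[0],p[1],1])
def onz(d,u,v,z):
    o,r=ray(d,u,v); return o+r*(z-o[2])/r[2]
def proj(d,P):
    T=np.array(d['world_to_cam']);K=np.array(d['camera_matrix'])
    p,_=cv2.projectPoints(np.array(P,float).reshape(-1,1,3),cv2.Rodrigues(T[:3,:3])[0],T[:3,3],K,np.array([float(d['k1']),0,0,0,0])); return p[:,0]
E
python3 - <<'E'
from h import *
s=manip.read_state()
for k,v in s.items(): print(k,np.round(v,4))
print(manip.grasp_offset)
for n in('scene','side','wrist'):
    d=shot(n,n+'0'); print(n,np.round(np.array(d['world_to_cam']),3).tolist(),d['k1'])
E
```

```text
pics
clock 0.0
joints [ 1.3718  0.69   -0.1945  1.5663  0.1573  0.9025 -0.2151]
qd [ 0.0011  0.0015 -0.0003 -0.      0.0004 -0.0002  0.    ]
joint_torque [-0.00000e+00 -5.27568e+01 -1.26690e+00 -1.53436e+01 -5.26000e-02
  6.40000e-03  2.00000e-04]
eef_pos [ 0.144  -0.6075  0.2379]
tool_rot [ 9.932e-01  1.162e-01 -2.000e-04 -9.000e-04]
contact_force [-0.4438  0.0148 -0.5036]
torque [-0.0282  0.0208  0.0548]
opening 0.0881
0.0187
scene [[-0.886, 0.463, 0.005, 0.495], [0.385, 0.742, -0.549, -0.246], [-0.258, -0.484, -0.836, 1.568], [0.0, 0.0, 0.0, 1.0]] -0.13478258807205012
side [[0.999, -0.037, 0.012, -0.619], [-0.018, -0.714, -0.7, 0.092], [0.034, 0.699, -0.714, 1.577], [0.0, 0.0, 0.0, 1.0]] -0.1279531447981946
wrist [[0.231, -0.973, -0.002, -0.625], [-0.936, -0.223, 0.273, -0.039], [-0.266, -0.061, -0.962, 0.39], [0.0, 0.0, 0.0, 1.0]] -0.04456512264728616
```

View pics/scene0.png

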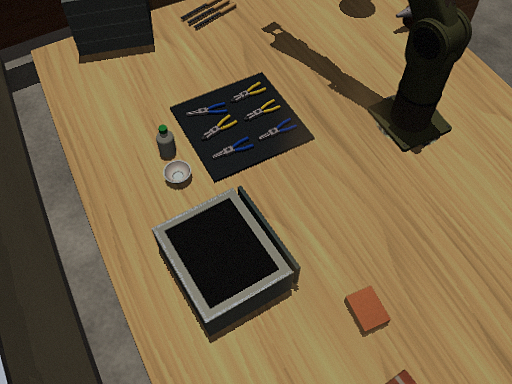

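View pics/side0.png

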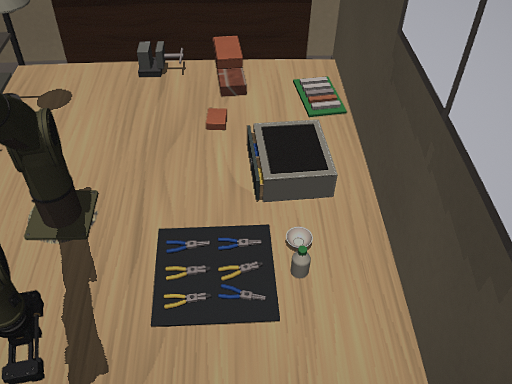

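View pics/wrist0.png

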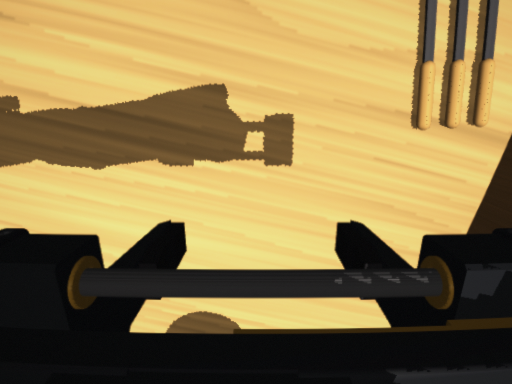

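```bash
python3 - <<'E'
from h import *
a=load('side0')['image'][215:335,140:320,::-1]; cv2.imwrite('pics/side0z.png',cv2.resize(a,None,fx=4.4,fy=4.4,interpolation=cv2.INTER_CUBIC))
a=load('scene0')['image'][65:185,150:320,::-1]; cv2.imwrite('pics/scene0z.png',cv2.resize(a,None,fx=4.4,fy=4.4,interpolation=cv2.INTER_CUBIC))
a=load('side0')['image'][100:210,230:350,::-1]; cv2.imwrite('pics/side0c.png',cv2.resize(a,None,fx=5,fy=5,interpolation=cv2.INTER_CUBIC))
a=load('scene0')['image'][180:340,140:310,::-1]; cv2.imwrite('pics/scene0c.png',cv2.resize(a,None,fx=3.7,fy=3.7,interpolation=cv2.INTER_CUBIC))
E
```

```text
(no output)
```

View pics/side0z.png

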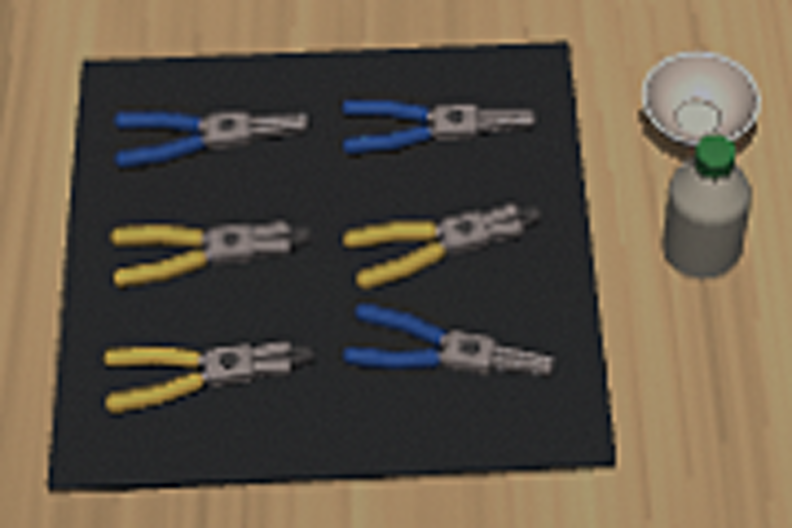

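View pics/side0c.png

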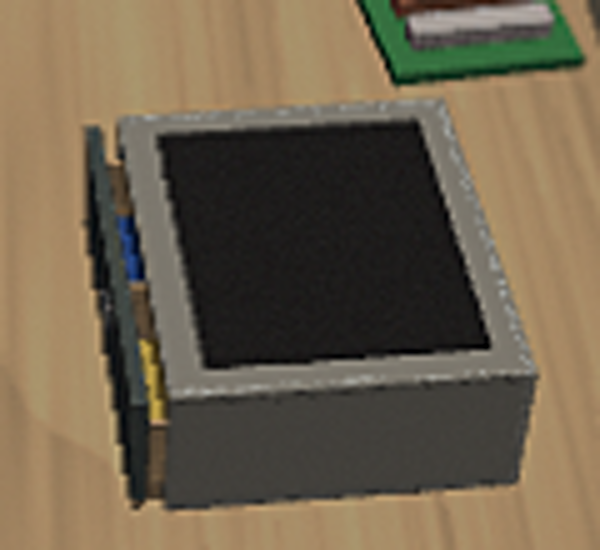

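View pics/scene0c.png

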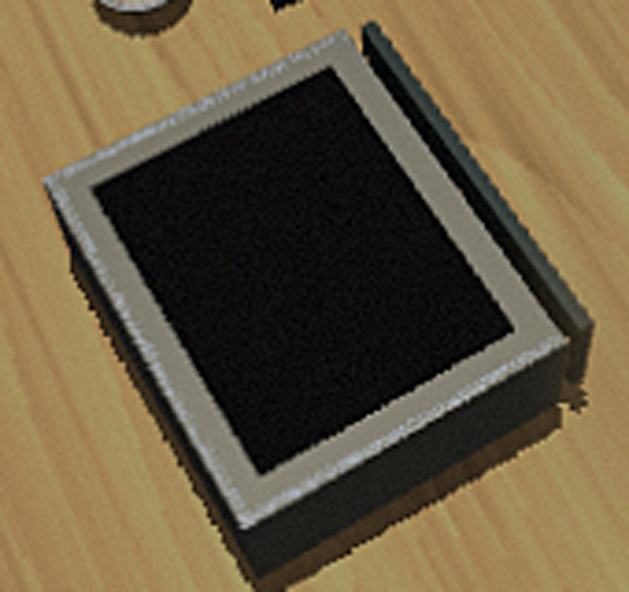

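```bash
python3 - <<'E'
from h import *
d=load('side0')
c=[(117,118),(443,100),(535,375),(168,393)]
P=np.array([onz(d,230+u/5,100+v/5,0.105) for u,v in c]); print(np.round(P,4), [np.linalg.norm(P[i]-P[(i+1)%4]).round(4) for i in range(4)], P.mean(0))
for i,j in((0,1),(3,2)): print(np.degrees(np.arctan2(*(P[j]-P[i])[[1,0]])))
e=load('scene0')
c=[(345,32),(45,180),(243,527),(568,342)]
P=np.array([onz(e,140+u/3.7,180+v/3.7,0.105) for u,v in c]); print(np.round(P,4), [np.linalg.norm(P[i]-P[(i+1)%4]).round(4) for i in range(4)], P.mean(0))
for i,j in((0,1),(3,2)): print(np.degrees(np.arctan2(*(P[j]-P[i])[[1,0]])))
def masks(d):
    hsv=cv2.cvtColor(d['image'],cv2.COLOR_RGB2HSV); H,S,V=cv2.split(hsv)
    return {'blue':((H>100)&(H<125)&(S>120)&(V>60)).astype(np.uint8),'yellow':((H>20)&(H<32)&(S>130)&(V>90)).astype(np.uint8),'steel':((S<70)&(V>75)).astype(np.uint8)}
for nm,d in(('side',d),('scene',e)):
    m=masks(d)
    # slab polygon roughly
    lo=onz
    pol=None
    for k in m:
        n,l,st,ce=cv2.connectedComponentsWithStats(m[k],connectivity=8)
        for i in range(1,n):
            if st[i,4]<8: continue
            p=onz(d,*ce[i],0.02)
            if 0.25<p[0]<0.75 and -0.55<p[1]<0.1: print(nm,k,st[i,4],np.round(p[:2],3),np.round(ce[i],1))
E
```

```text
[[0.6401 0.3302 0.105 ]
 [0.8784 0.347  0.105 ]
 [0.899  0.0589 0.105 ]
 [0.661  0.0482 0.105 ]] [np.float64(0.2389), np.float64(0.2888), np.float64(0.2382), np.float64(0.2828)] [0.76959398 0.19609818 0.105     ]
4.032820008603159
2.5838295897827295
[[0.6638 0.0494 0.105 ]
 [0.9003 0.0645 0.105 ]
 [0.8796 0.3494 0.105 ]
 [0.6412 0.3335 0.105 ]] [np.float64(0.237), np.float64(0.2857), np.float64(0.2389), np.float64(0.285)] [0.77122606 0.19921057 0.105     ]
3.6403954535066205
3.8191496001304213
side blue 59 [ 0.542 -0.127] [227.1 239.3]
side blue 72 [ 0.384 -0.132] [175.  241.8]
side blue 65 [ 0.542 -0.154] [227.  246.5]
side blue 72 [ 0.387 -0.16 ] [175.6 249. ]
side blue 81 [ 0.551 -0.3  ] [230.4 287.6]
side blue 81 [ 0.545 -0.327] [228.4 295.7]
side yellow 63 [ 0.544 -0.229] [227.9 267. ]
side yellow 62 [ 0.39  -0.228] [174.9 267.8]
side yellow 68 [ 0.552 -0.256] [230.8 274.7]
side yellow 65 [ 0.393 -0.256] [175.5 275.5]
side yellow 56 [ 0.392 -0.321] [173.6 295.1]
side yellow 64 [ 0.394 -0.348] [173.6 303.7]
side steel 99 [ 0.605 -0.137] [247.6 241.5]
side steel 101 [ 0.447 -0.139
[... 351 characters left out ...]
0.132] [287.4 127.9]
scene blue 56 [ 0.546 -0.153] [240.1 140.8]
scene blue 60 [ 0.546 -0.126] [243.8 147. ]
scene yellow 38 [ 0.401 -0.348] [253.1  85.9]
scene yellow 38 [ 0.397 -0.322] [257.7  90.5]
scene yellow 40 [ 0.397 -0.255] [267.2 103.4]
scene yellow 40 [ 0.394 -0.228] [271.8 108.3]
scene yellow 43 [ 0.555 -0.257] [223.1 119.6]
scene yellow 43 [ 0.547 -0.231] [228.8 124.2]
scene steel 49 [ 0.455 -0.33 ] [241.1  94.6]
scene steel 57 [ 0.608 -0.328] [198.9 110.6]
scene steel 55 [ 0.452 -0.237] [254.8 112.7]
scene steel 61 [ 0.607 -0.23 ] [211.9 131. ]
scene steel 65 [ 0.45  -0.141] [269.4 132.6]
scene steel 121 [ 0.749 -0.274] [164.3 137.6]
scene steel 84 [ 0.606 -0.14 ] [224.3 151. ]
```

View pics/scene0z.png

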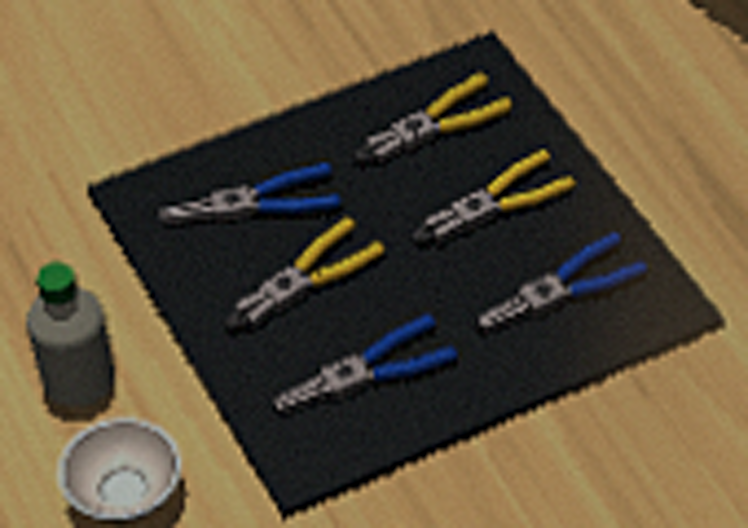

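```bash
python3 - <<'E'
from h import *
d=load('side0');e=load('scene0')
S=dict(A=(228,124),B=(455,118),C=(231,240),D=(466,229),E=(229,361),F=(467,350))
C=dict(A=(545,290),B=(347,370),C=(475,204),D=(287,283),E=(412,126),F=(234,199))
G=dict(A=[(175,241.8),(175.6,249)],B=[(227.1,239.3),(227,246.5)],C=[(174.9,267.8),(175.5,275.5)],D=[(227.9,267),(230.8,274.7)],E=[(173.6,295.1),(173.6,303.7)],F=[(230.4,287.6),(228.4,295.7)])
H=dict(A=[(283.1,122.2),(287.4,127.9)],B=[(240.1,140.8),(243.8,147)],C=[(267.2,103.4),(271.8,108.3)],D=[(223.1,119.6),(228.8,124.2)],E=[(253.1,85.9),(257.7,90.5)],F=[(216.2,104.7),(217,110.8)])
for k in S:
    p=onz(d,140+S[k][0]/4.4,215+S[k][1]/4.4,.024); q=onz(e,150+C[k][0]/4.4,65+C[k][1]/4.4,.024)
    g=np.mean([onz(d,*x,.02) for x in G[k]],0); h=np.mean([onz(e,*x,.02) for x in H[k]],0)
    m=(p+q)/2; n=m-(g+h)/2
    print(k,p[:2].round(4),q[:2].round(4),m[:2].round(4),'yaw',np.degrees(np.arctan2((p-g)[1],(p-g)[0])).round(1),np.degrees(np.arctan2((q-h)[1],(q-h)[0])).round(1),np.degrees(np.arctan2(n[1],n[0])).round(1),np.linalg.norm(n[:2]).round(4))
for n,u,v,z in(('brick',216,114,.032),('dish',299,236,.03),('bottle',299,276,0)): print(n,onz(d,u,v,z).round(3))
E
```

```text
A [ 0.4357 -0.142 ] [ 0.436  -0.1378] [ 0.4358 -0.1399] yaw 4.7 9.9 7.2 0.0481
B [ 0.5918 -0.1407] [ 0.5918 -0.137 ] [ 0.5918 -0.1389] yaw -0.4 3.6 1.5 0.0476
C [ 0.4419 -0.2385] [ 0.442  -0.2338] [ 0.4419 -0.2362] yaw 3.9 9.5 6.6 0.0487
D [ 0.5965 -0.2337] [ 0.5957 -0.2279] [ 0.5961 -0.2308] yaw 10.8 19.6 15.1 0.0479
E [ 0.4444 -0.3308] [ 0.4473 -0.3265] [ 0.4459 -0.3286] yaw 4.4 9.9 7.1 0.0501
F [ 0.5943 -0.3266] [ 0.5964 -0.3199] [ 0.5954 -0.3233] yaw -16.0 -8.5 -12.4 0.0465
brick [0.501 0.487 0.032]
dish [ 0.762 -0.128  0.03 ]
bottle [ 0.751 -0.253 -0.   ]
```

```bash
cat > go.py <<'E'
import sys
from h import *
# usage: go.py x y z yawdeg  (tool x axis yaw, tool down)
x,y,z,yaw=map(float,sys.argv[1:5])
s=manip.read_state(); p=np.array(s['eef_pos']); r=R.from_quat(s['tool_rot'])
a=np.radians(yaw); t=R.from_matrix(np.array([[np.cos(a),np.sin(a),0],[np.sin(a),-np.cos(a),0],[0,0,-1]]))
o=r.inv().apply(np.array([x,y,z])-p); w=np.degrees((r.inv()*t).as_rotvec())
print('off',o.round(4),'turn',w.round(1),'rows',max(np.linalg.norm(o)/.0417,np.linalg.norm(w)/7.16).round(1),'at',p.round(4),'f',np.round(s['contact_force'],1),'open',round(s['opening'],4),'t',round(s['clock'],2))
E
python3 go.py 0.5 -0.2 0.24 3.7
```

```text
off [ 0.4404 -0.3145 -0.0015] turn [-0.1  0.   9.6] rows 13.0 at [ 0.1441 -0.6077  0.2381] f [ 0.1 -0.1  0.4] open 0.0877 t 0.15
```

{"api": "drive_tool", "payload": {
  "commands": [
    {"offset": [0.04,-0.03,0],"turn": [0,0,5],"hand": 0},
    {"offset": [0.07,-0.05,0],"turn": [0,0,9.6],"hand": 0},
    {"offset": [0.1,-0.073,0],"turn": [0,0,9.6],"hand": 0},
    {"offset": [0.133,-0.095,0],"turn": [0,0,9.6],"hand": 0},
    {"offset": [0.165,-0.118,0],"turn": [0,0,9.6],"hand": 0}
  ],
  "newtons": 30
}}

```text
clock: 0.57
eef_pos: [0.2785, -0.4536, 0.2386]
tool_rot: [0.999, 0.033, 0.0, -0.0]
contact_force: [1.0, 0.0, -0.1]
opening: 0.0569
```

```bash
python3 go.py 0.5 -0.2 0.24 3.7
```

```text
off [ 0.2375 -0.2387 -0.0013] turn [-0. -0.  0.] rows 8.1 at [ 0.2785 -0.4536  0.2386] f [ 1.   0.  -0.1] open 0.0569 t 0.57
```

{"api": "drive_tool", "payload": {
  "commands": [
    {"offset": [0.15,-0.14,0],"turn": [0,0,0],"hand": 0},
    {"offset": [0.15,-0.14,0],"turn": [0,0,0],"hand": 0},
    {"offset": [0.15,-0.14,0],"turn": [0,0,0],"hand": 0},
    {"offset": [0.15,-0.14,0],"turn": [0,0,0],"hand": 0},
    {"offset": [0.15,-0.14,0],"turn": [0,0,0],"hand": 0}
  ]
}}

```text
clock: 0.98
eef_pos: [0.4195, -0.3035, 0.2387]
tool_rot: [0.999, 0.033, 0.0, -0.0]
contact_force: [0.4, -0.8, 0.5]
opening: 0.0234
```

{"api": "drive_tool", "payload": {
  "commands": [
    {"offset": [0.06,-0.19,0],"turn": [0,0,0],"hand": 0},
    {"offset": [0.06,-0.19,0],"turn": [0,0,0],"hand": 0},
    {"offset": [0.06,-0.19,0],"turn": [0,0,0],"hand": 0},
    {"offset": [0.06,-0.19,0],"turn": [0,0,0],"hand": 0},
    {"offset": [0.06,-0.19,0],"turn": [0,0,0],"hand": 0}
  ]
}}

```text
clock: 1.4
eef_pos: [0.466, -0.1086, 0.2387]
tool_rot: [0.999, 0.034, 0.0, -0.001]
contact_force: [1.0, 0.0, 0.4]
opening: 0.0007
```

{"api": "drive_tool", "payload": {
  "commands": [
    {"offset": [0.02,-0.19,0],"turn": [0,0,0],"hand": 0},
    {"offset": [0.02,-0.19,0],"turn": [0,0,0],"hand": 0},
    {"offset": [0.02,-0.19,0],"turn": [0,0,0],"hand": 0},
    {"offset": [0.02,-0.19,0],"turn": [0,0,0],"hand": 0},
    {"offset": [0.02,-0.19,0],"turn": [0,0,0],"hand": 0}
  ]
}}

```text
clock: 1.82
eef_pos: [0.4728, 0.0841, 0.2387]
tool_rot: [0.999, 0.035, 0.0, -0.001]
contact_force: [-0.1, -0.6, -0.1]
opening: 0.0005
```

```bash
python3 go.py 0.58 0.186 0.1 3.7; python3 -c "
from h import *
shot('wrist','w1');shot('side','s1')"
```

```text
off [ 0.1141 -0.0937  0.139 ] turn [-0.1 -0.   0.4] rows 4.9 at [0.4728 0.0841 0.2387] f [-0.1 -0.6 -0.1] open 0.0005 t 1.82
```

View pics/w1.png

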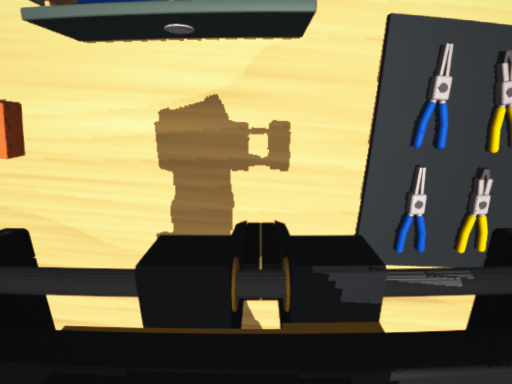

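```bash
python3 -c "
from h import *
d=load('w1'); print(onz(d,179,29,.049),'mids',[onz(d,u,v,.024)[:2].round(4) for u,v in((441,88),(418,205),(482,205))])
P=[onz(d,u,v,.101) for u,v in((24,15),(316,3))];print(P,'lower')
P=[onz(d,u,v,.009) for u,v in((83,39),(307,37))];print(P)
"
```

```text
[0.62598357 0.18521601 0.049     ] mids [array([ 0.5901, -0.1385]), array([ 0.433 , -0.1432]), array([ 0.4395, -0.2386])]
[array([0.61965398, 0.32205577, 0.101     ]), array([0.64387069, 0.04390146, 0.101     ])] lower
[array([0.61844958, 0.32085788, 0.009     ]), array([0.63751914, 0.03664236, 0.009     ])]
```

{"api": "drive_tool", "payload": {
  "commands": [
    {"offset": [0.04,-0.03,0.06],"turn": [0,0,0],"hand": 0},
    {"offset": [0.08,-0.06,0.12],"turn": [0,0,0],"hand": 0},
    {"offset": [0.11,-0.093,0.189],"turn": [0,0,0],"hand": 0},
    {"offset": [0.11,-0.093,0.189],"turn": [0,0,0],"hand": 0},
    {"offset": [0.11,-0.093,0.189],"turn": [0,0,0],"hand": 0}
  ]
}}

```text
clock: 2.33
eef_pos: [0.5657, 0.1653, 0.0718]
tool_rot: [0.999, 0.032, 0.0, 0.001]
contact_force: [0.7, -0.7, 1.5]
opening: 0.0003
```

{"api": "drive_tool", "payload": {
  "commands": [
    {"offset": [0.0,0,0.0],"turn": [0,0,0],"hand": 0},
    {"offset": [0.007,0,0],"turn": [0,0,0],"hand": 0},
    {"offset": [0.014,0,0],"turn": [0,0,0],"hand": 0},
    {"offset": [0.02,0,0],"turn": [0,0,0],"hand": 0},
    {"offset": [0.027,0,0],"turn": [0,0,0],"hand": 0}
  ]
}}

```text
clock: 2.75
eef_pos: [0.5936, 0.1666, 0.0761]
tool_rot: [0.999, 0.032, 0.002, -0.0]
contact_force: [-0.7, -0.7, 0.8]
opening: 0.0006
```

```bash
python3 go.py 0.61 0.187 0.05 3.7
```

```text
off [ 0.0176 -0.0193  0.0261] turn [ 0.  -0.2 -0.1] rows 0.9 at [0.5936 0.1666 0.0761] f [-0.7 -0.7  0.8] open 0.0006 t 2.75
```

{"api": "drive_tool", "payload": {
  "commands": [
    {"offset": [-0.003,-0.02,0.026],"turn": [0,0,0],"hand": 0},
    {"offset": [0.0,-0.02,0.026],"turn": [0,0,0],"hand": 0},
    {"offset": [0.006,-0.02,0.026],"turn": [0,0,0],"hand": 0},
    {"offset": [0.012,-0.02,0.026],"turn": [0,0,0],"hand": 0},
    {"offset": [0.018,-0.02,0.026],"turn": [0,0,0],"hand": 0}
  ]
}}

```text
clock: 3.17
eef_pos: [0.6103, 0.1877, 0.0491]
tool_rot: [0.999, 0.032, 0.001, 0.0]
contact_force: [0.1, 0.7, 0.1]
opening: 0.0005
```

{"api": "drive_tool", "payload": {
  "commands": [
    {"offset": [0.006,0,0],"turn": [0,0,0],"hand": 0},
    {"offset": [0.012,0,0],"turn": [0,0,0],"hand": 0},
    {"offset": [0.012,0,0],"turn": [0,0,0],"hand": 0}
  ]
}}

```text
clock: 3.42
eef_pos: [0.6203, 0.1887, 0.048]
tool_rot: [0.999, 0.032, -0.001, 0.001]
contact_force: [-4.1, -1.3, 2.3]
opening: 0.0004
```

{"api": "drive_tool", "payload": {
  "commands": [
    {"offset": [0.005,0,0],"turn": [0,0,0],"hand": 0},
    {"offset": [0.008,0,0],"turn": [0,0,0],"hand": 0},
    {"offset": [0.008,0,0],"turn": [0,0,0],"hand": 0}
  ]
}}

```text
clock: 3.67
eef_pos: [0.6259, 0.1893, 0.0475]
tool_rot: [0.999, 0.033, -0.003, 0.001]
contact_force: [-7.2, -2.1, 6.4]
opening: 0.0003
```

{"api": "drive_tool", "payload": {
  "commands": [
    {"offset": [0.003,0,0],"turn": [0,0,0],"hand": 0},
    {"offset": [0.006,0,0],"turn": [0,0,0],"hand": 0},
    {"offset": [0.006,0,0],"turn": [0,0,0],"hand": 0}
  ]
}}

```text
clock: 3.92
eef_pos: [0.6255, 0.1891, 0.0472]
tool_rot: [0.999, 0.033, -0.009, 0.002]
contact_force: [-20.9, -3.6, 16.7]
opening: 0.0001
```

{"api": "drive_tool", "payload": {
  "commands": [
    {"offset": [-0.03,0,-0.01],"turn": [0,0,0],"hand": 0},
    {"offset": [-0.07,0,-0.01],"turn": [0,0,0],"hand": 0},
    {"offset": [-0.11,0,-0.03],"turn": [0,0,0],"hand": 0},
    {"offset": [-0.11,0,-0.06],"turn": [0,0,0],"hand": 0},
    {"offset": [-0.11,0,-0.1],"turn": [0,0,0],"hand": 0}
  ]
}}

```text
clock: 4.33
eef_pos: [0.5197, 0.1825, 0.1465]
tool_rot: [0.999, 0.034, -0.004, 0.001]
contact_force: [1.3, 1.3, 0.2]
opening: 0.0005
```

{"api": "drive_tool", "payload": {
  "commands": [
    {"offset": [0,0,-0.1],"turn": [0,0,0],"hand": 0.06},
    {"offset": [0,0.0,-0.1],"turn": [0,0,0],"hand": 0.06},
    {"offset": [0,0.0,-0.1],"turn": [0,0,0],"hand": 0.06},
    {"offset": [0,0.0,-0.1],"turn": [0,0,0],"hand": 0.06},
    {"offset": [0,0.0,-0.1],"turn": [0,0,0],"hand": 0.06}
  ]
}}

```text
clock: 4.75
eef_pos: [0.5256, 0.1836, 0.2487]
tool_rot: [0.999, 0.032, 0.002, -0.001]
contact_force: [-0.4, -0.8, -0.4]
opening: 0.0318
```

```bash
python3 go.py 0.44 -0.14 0.2 7; python3 -c "
from h import *
shot('wrist','w2');shot('side','s2')"
```

```text
off [-0.1065  0.3175  0.048 ] turn [-0.  -0.2 -3.3] rows 8.1 at [0.5256 0.1836 0.2487] f [-0.4 -0.8 -0.4] open 0.0318 t 4.75
```

View pics/w2.png

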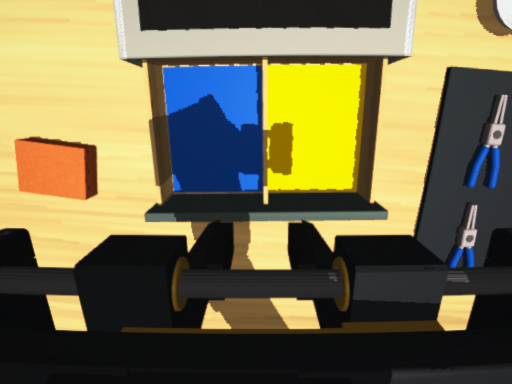

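View pics/s2.png

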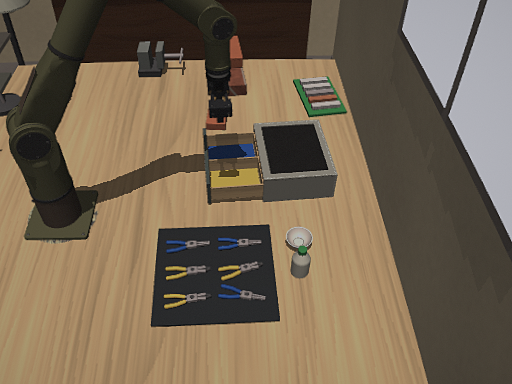

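{"api": "drive_tool", "payload": {
  "commands": [
    {"offset": [-0.1,0.3,0],"turn": [0,0,-3.3],"hand": 0.06},
    {"offset": [-0.1,0.3,0],"turn": [0,0,-3.3],"hand": 0.06},
    {"offset": [-0.1,0.3,0],"turn": [0,0,-3.3],"hand": 0.06},
    {"offset": [-0.1,0.3,0],"turn": [0,0,-3.3],"hand": 0.06},
    {"offset": [-0.1,0.3,0],"turn": [0,0,-3.3],"hand": 0.06}
  ]
}}

```text
clock: 5.27
eef_pos: [0.4699, -0.0197, 0.2459]
tool_rot: [0.998, 0.062, -0.002, 0.0]
contact_force: [0.2, -0.7, 2.0]
opening: 0.0599
```

```bash
python3 go.py 0.435 -0.14 0.12 7; python3 -c "
from h import *
shot('wrist','w3');shot('side','s3')"
```

```text
off [-0.049   0.1151  0.126 ] turn [-0.   0.2  0.1] rows 4.3 at [ 0.4699 -0.0197  0.2459] f [ 0.2 -0.7  2. ] open 0.0599 t 5.27
```

View pics/w3.png

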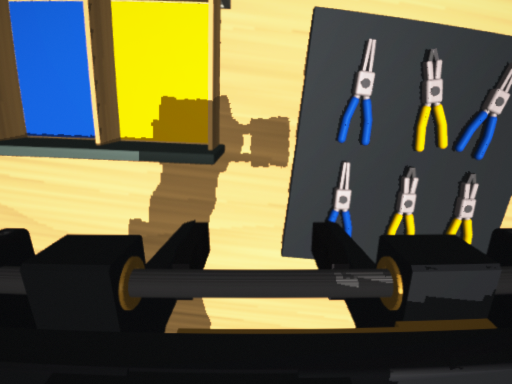

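```bash
python3 -c "
from h import *
d=load('w3')
for n,a,b in(('A',(343,200),(346,164)),('B',(365,84),(372,41)),('C',(408,204),(410,170)),('D',(434,91),(434,52)),('E',(468,209),(472,178)),('F',(500,101),(512,72))):
  p=onz(d,*a,.024);q=onz(d,*b,.024);print(n,p[:2].round(4),np.degrees(np.arctan2(*(q-p)[[1,0]])).round(1))
print([onz(d,u,v,.023)[:2].round(4) for u,v in((119,139),(208,145),(26,134),(94,138))])
print(onz(d,3,146,.101),onz(d,222,152,.101))
"
```

```text
A [ 0.4332 -0.1439] 7.3
B [ 0.5897 -0.1406] 2.3
C [ 0.4388 -0.2394] 12.5
D [ 0.594  -0.2326] 15.7
E [ 0.4422 -0.3322] 12.2
F [ 0.5954 -0.3271] -6.8
[array([0.4807, 0.173 ]), array([0.4869, 0.0522]), array([0.4728, 0.3044]), array([0.478 , 0.2076])]
[0.4706811  0.26619516 0.101     ] [0.49248485 0.02317451 0.101     ]
```

{"api": "drive_tool", "payload": {
  "commands": [
    {"offset": [-0.05,0.117,0.12],"turn": [0,0,0],"hand": 0.05},
    {"offset": [-0.05,0.117,0.12],"turn": [0,0,0],"hand": 0.05},
    {"offset": [-0.05,0.117,0.12],"turn": [0,0,0],"hand": 0.05},
    {"offset": [-0.05,0.117,0.12],"turn": [0,0,0],"hand": 0.05},
    {"offset": [-0.05,0.117,0.12],"turn": [0,0,0],"hand": 0.05}
  ]
}}

```text
clock: 5.78
eef_pos: [0.4313, -0.1442, 0.123]
tool_rot: [0.998, 0.058, -0.005, -0.0]
contact_force: [0.2, 0.5, -0.5]
opening: 0.0501
```

```bash
python3 go.py 0.434 -0.142 0.014 7; python3 -c "
from h import *
shot('wrist','w4')"
```

```text
off [ 0.0041 -0.0019  0.109 ] turn [-0.   0.6 -0.4] rows 2.6 at [ 0.4313 -0.1442  0.123 ] f [ 0.2  0.5 -0.5] open 0.0501 t 5.78
```

View pics/w4.png

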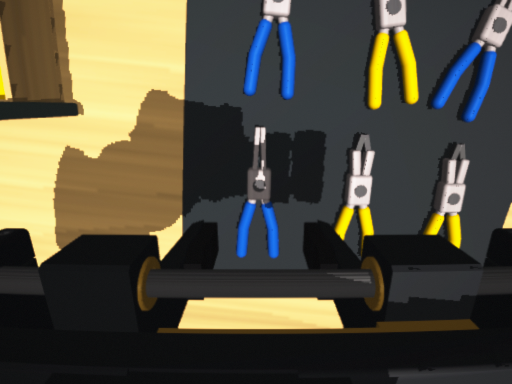

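{"api": "drive_tool", "payload": {
  "commands": [
    {"offset": [0.003,0,0.04],"turn": [0,0,0],"hand": 0.05},
    {"offset": [0.003,0,0.08],"turn": [0,0,0],"hand": 0.05},
    {"offset": [0.003,0,0.109],"turn": [0,0,0],"hand": 0.05},
    {"offset": [0.003,0,0.109],"turn": [0,0,0],"hand": 0.05}
  ]
}}

```text
clock: 6.17
eef_pos: [0.4368, -0.1375, 0.0143]
tool_rot: [0.998, 0.062, -0.007, -0.002]
contact_force: [0.3, -1.5, -0.3]
opening: 0.0497
```

{"api": "drive_tool", "payload": {
  "commands": [
    {"offset": [0,0,0],"turn": [0,0,0],"hand": 0.01},
    {"offset": [0,0,0],"turn": [0,0,0],"hand": 0.01},
    {"offset": [0,0,0],"turn": [0,0,0],"hand": 0.01},
    {"offset": [0,0,0],"turn": [0,0,0],"hand": 0.01},
    {"offset": [0,0,0],"turn": [0,0,0],"hand": 0.01}
  ],
  "newtons": 40
}}

```text
clock: 6.58
eef_pos: [0.4406, -0.1401, 0.0201]
tool_rot: [0.998, 0.061, 0.0, 0.0]
contact_force: [0.7, 0.2, 2.4]
opening: 0.0209
```

{"api": "drive_tool", "payload": {
  "commands": [
    {"offset": [-0.003,0,0],"turn": [0,0,0],"hand": 0.035},
    {"offset": [-0.003,0,0.007],"turn": [0,0,0],"hand": 0.035},
    {"offset": [-0.003,0,0.007],"turn": [0,0,0],"hand": 0.035},
    {"offset": [-0.003,0,0.007],"turn": [0,0,0],"hand": 0.035}
  ]
}}

```text
clock: 6.92
eef_pos: [0.4372, -0.1406, 0.0127]
tool_rot: [0.998, 0.061, -0.0, 0.0]
contact_force: [1.0, 0.2, -0.9]
opening: 0.0349
```

{"api": "drive_tool", "payload": {
  "commands": [
    {"offset": [0,0,0],"turn": [0,0,0],"hand": 0.01},
    {"offset": [0,0,0],"turn": [0,0,0],"hand": 0.01},
    {"offset": [0,0,0],"turn": [0,0,0],"hand": 0.01},
    {"offset": [0,0,0],"turn": [0,0,0],"hand": 0.01},
    {"offset": [0,0,0],"turn": [0,0,0],"hand": 0.01}
  ],
  "newtons": 40
}}

```text
clock: 7.33
eef_pos: [0.4369, -0.1406, 0.0125]
tool_rot: [0.998, 0.061, -0.001, -0.0]
contact_force: [-1.6, -0.2, 5.4]
opening: 0.0218
```

```bash
python3 go.py 0.47 0.05 0.2 7
```

```text
off [ 0.0558 -0.1851 -0.1875] turn [-0.   0.1  0. ] rows 6.5 at [ 0.4369 -0.1406  0.0125] f [-1.6 -0.2  5.4] open 0.0218 t 7.33
```

```bash
cat > bay.py <<'E'
import sys
from h import *
# bay.py blue|yellow bx by -> world
ex=np.array([.9978,.0663]);ey=np.array([-.0663,.9978])
f=np.array([0.6265,0.187])-.16*ex
c=f+.097*ex+(.066 if sys.argv[1]=='blue' else -.066)*ey
print(c.round(4),(c+float(sys.argv[2])*ex+float(sys.argv[3])*ey).round(4))
E
python3 bay.py blue .01 .028;python3 bay.py blue .01 -.028;python3 bay.py yellow .01 .028;python3 bay.py yellow .01 -.028; python3 go.py 0.5 0.1 0.19 3.8
```

```text
[0.5593 0.2487] [0.5674 0.2773]
[0.5593 0.2487] [0.5711 0.2214]
[0.568 0.117] [0.5761 0.1456]
[0.568 0.117] [0.5798 0.0897]
off [ 0.0917 -0.2311 -0.1776] turn [-0.   0.1  3.2] rows 7.3 at [ 0.4369 -0.1406  0.0125] f [-1.6 -0.2  5.4] open 0.0218 t 7.33
```

{"api": "drive_tool", "payload": {
  "commands": [
    {"offset": [0,0,-0.04],"turn": [0,0,0],"hand": 0.01},
    {"offset": [0,0,-0.08],"turn": [0,0,0],"hand": 0.01},
    {"offset": [0.01,-0.03,-0.11],"turn": [0,0,1],"hand": 0.01},
    {"offset": [0.02,-0.06,-0.13],"turn": [0,0,2],"hand": 0.01},
    {"offset": [0.03,-0.09,-0.15],"turn": [0,0,3.2],"hand": 0.01}
  ]
}}

```text
clock: 7.75
eef_pos: [0.4551, -0.0489, 0.163]
tool_rot: [1.0, 0.031, -0.001, -0.001]
contact_force: [1.2, 0.0, -2.1]
opening: 0.0213
```

{"api": "drive_tool", "payload": {
  "commands": [
    {"offset": [0.05,-0.19,-0.02],"turn": [0,0,0],"hand": 0.01},
    {"offset": [0.05,-0.19,-0.02],"turn": [0,0,0],"hand": 0.01},
    {"offset": [0.05,-0.19,-0.02],"turn": [0,0,0],"hand": 0.01},
    {"offset": [0.05,-0.19,-0.02],"turn": [0,0,0],"hand": 0.01},
    {"offset": [0.05,-0.19,-0.02],"turn": [0,0,0],"hand": 0.01}
  ]
}}

```text
clock: 8.17
eef_pos: [0.4924, 0.1488, 0.1818]
tool_rot: [0.999, 0.035, -0.001, -0.002]
contact_force: [0.6, -0.6, -2.2]
opening: 0.0212
```

```bash
python3 go.py 0.567 0.278 0.15 3.8
```

```text
off [ 0.0835 -0.1235  0.0321] turn [-0.2  0.1  0.2] rows 3.7 at [0.4924 0.1488 0.1818] f [ 0.6 -0.6 -2.2] open 0.0212 t 8.17
```

{"api": "drive_tool", "payload": {
  "commands": [
    {"offset": [0.083,-0.123,0.03],"turn": [0,0,0],"hand": 0.01},
    {"offset": [0.083,-0.123,0.03],"turn": [0,0,0],"hand": 0.01},
    {"offset": [0.083,-0.123,0.03],"turn": [0,0,0],"hand": 0.01},
    {"offset": [0.083,-0.123,0.03],"turn": [0,0,0],"hand": 0.01},
    {"offset": [0.083,-0.123,0.03],"turn": [0,0,0],"hand": 0.01}
  ]
}}

```text
clock: 8.58
eef_pos: [0.5673, 0.2796, 0.1498]
tool_rot: [0.999, 0.036, -0.002, -0.003]
contact_force: [0.2, 0.3, -1.5]
opening: 0.0212
```

```bash
python3 go.py 0.567 0.277 0.03 3.8;python3 -c "
from h import *
shot('wrist','w5');shot('side','s5')"
```

```text
off [-1.000e-04  3.400e-03  1.198e-01] turn [-0.4  0.2  0.3] rows 2.9 at [0.5673 0.2796 0.1498] f [ 0.2  0.3 -1.5] open 0.0212 t 8.58
```

View pics/w5.png

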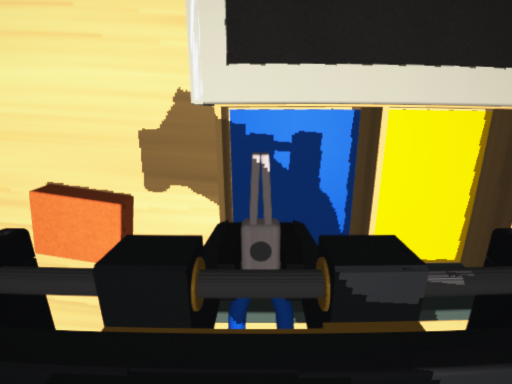

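```bash
python3 -c "
from h import *
d=load('w5')
print([onz(d,u,v,.023)[:2].round(4) for u,v in((231,115),(357,115),(352,230),(387,115),(486,115))], [onz(d,u,v,.073)[:2].round(4) for u,v in((222,112),(222,200),(229,112),(358,112),(382,112))])
e=load('s5');m=cv2.resize(e['image'][115:215,190:350,::-1],None,fx=5,fy=5,interpolation=cv2.INTER_CUBIC);cv2.imwrite('pics/s5z.png',m)
"
```

```text
[array([0.6314, 0.3124]), array([0.6406, 0.1906]), array([0.5203, 0.1757]), array([0.643 , 0.1613]), array([0.652 , 0.0612])] [array([0.6343, 0.3141]), array([0.5613, 0.3115]), array([0.6347, 0.3086]), array([0.6424, 0.207 ]), array([0.644 , 0.1879])]
```

View pics/s5z.png

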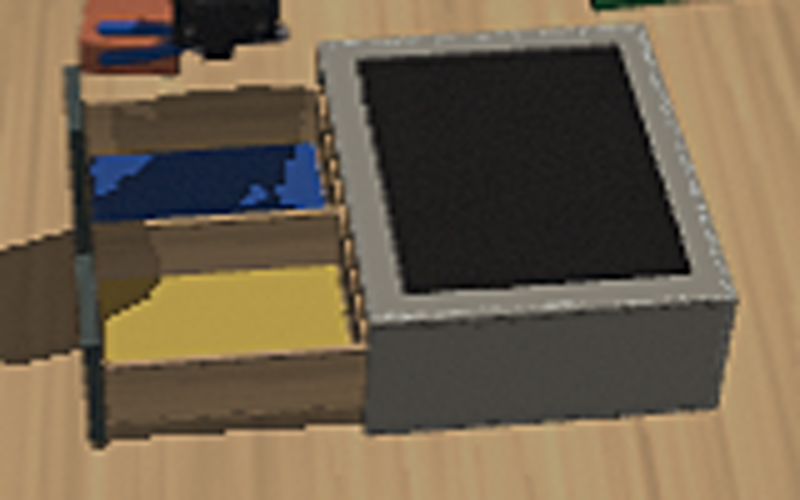

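{"api": "drive_tool", "payload": {
  "commands": [
    {"offset": [0,0.0095,0.02],"turn": [0,0,0],"hand": 0.01},
    {"offset": [0,0.0095,0.05],"turn": [0,0,0],"hand": 0.01},
    {"offset": [0,0.0095,0.08],"turn": [0,0,0],"hand": 0.01},
    {"offset": [0,0.0095,0.1],"turn": [0,0,0],"hand": 0.01},
    {"offset": [0,0.0095,0.11],"turn": [0,0,0],"hand": 0.01}
  ]
}}

```text
clock: 9.1
eef_pos: [0.5656, 0.2594, 0.0385]
tool_rot: [0.999, 0.033, -0.004, 0.002]
contact_force: [-0.1, -0.3, -1.2]
opening: 0.0214
```

{"api": "drive_tool", "payload": {
  "commands": [
    {"offset": [0,0,0.004],"turn": [0,0,0],"hand": 0.01},
    {"offset": [0,0,0.008],"turn": [0,0,0],"hand": 0.01},
    {"offset": [0,0,0.008],"turn": [0,0,0],"hand": 0.01}
  ]
}}

```text
clock: 9.35
eef_pos: [0.5678, 0.2629, 0.0337]
tool_rot: [0.999, 0.033, -0.001, -0.0]
contact_force: [-0.4, -0.1, -1.9]
opening: 0.0217
```

```bash
python3 go.py 0.567 0.270 0.028 3.8
```

```text
off [-0.0004 -0.0071  0.0057] turn [-0.   0.1  0. ] rows 0.2 at [0.5678 0.2629 0.0337] f [-0.4 -0.1 -1.9] open 0.0217 t 9.35
```

{"api": "drive_tool", "payload": {
  "commands": [
    {"offset": [0,-0.007,0.003],"turn": [0,0,0],"hand": 0.01},
    {"offset": [0,-0.007,0.006],"turn": [0,0,0],"hand": 0.01},
    {"offset": [0,-0.007,0.006],"turn": [0,0,0],"hand": 0.01}
  ]
}}

```text
clock: 9.6
eef_pos: [0.567, 0.2714, 0.0275]
tool_rot: [0.999, 0.034, -0.001, -0.001]
contact_force: [-0.2, -0.1, -1.9]
opening: 0.0217
```

{"api": "drive_tool", "payload": {
  "commands": [
    {"offset": [0,0,0],"turn": [0,0,0],"hand": 0.032},
    {"offset": [0,0,0],"turn": [0,0,0],"hand": 0.032},
    {"offset": [0,0,0],"turn": [0,0,0],"hand": 0.032},
    {"offset": [0,0,-0.02],"turn": [0,0,0],"hand": 0.032},
    {"offset": [0,0,-0.05],"turn": [0,0,0],"hand": 0.032}
  ]
}}

```text
clock: 10.02
eef_pos: [0.5655, 0.2686, 0.0753]
tool_rot: [0.999, 0.034, -0.004, 0.001]
contact_force: [0.8, -0.1, 0.3]
opening: 0.0325
```

{"api": "drive_tool", "payload": {
  "commands": [
    {"offset": [-0.03,0.07,-0.1],"turn": [0,0,0],"hand": 0.05},
    {"offset": [-0.03,0.07,-0.1],"turn": [0,0,0],"hand": 0.05},
    {"offset": [-0.03,0.07,-0.1],"turn": [0,0,0],"hand": 0.05},
    {"offset": [-0.03,0.07,-0.1],"turn": [0,0,0],"hand": 0.05},
    {"offset": [-0.03,0.07,-0.1],"turn": [0,0,0],"hand": 0.05}
  ]
}}

```text
clock: 10.43
eef_pos: [0.5435, 0.197, 0.1793]
tool_rot: [0.999, 0.032, 0.001, -0.0]
contact_force: [-0.0, -0.6, -0.6]
opening: 0.0503
```

```bash
python3 go.py 0.55 -0.06 0.2 3.8;python3 -c "
from h import *
shot('wrist','w6')"
```

```text
off [-0.01    0.2569 -0.0209] turn [-0.  -0.1 -0.1] rows 6.2 at [0.5435 0.197  0.1793] f [-0.  -0.6 -0.6] open 0.0503 t 10.43
```

View pics/w6.png

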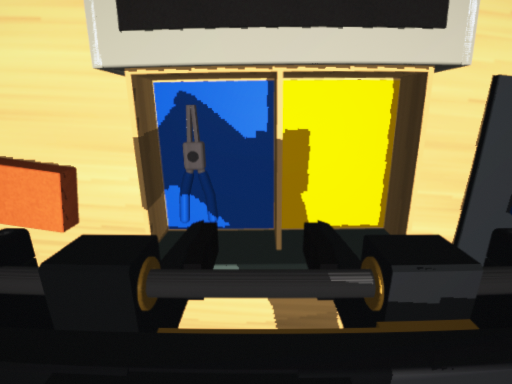

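{"api": "drive_tool", "payload": {
  "commands": [
    {"offset": [0.012,0.19,0],"turn": [0,0,0],"hand": 0.05},
    {"offset": [0.012,0.19,0],"turn": [0,0,0],"hand": 0.05},
    {"offset": [0.012,0.19,0],"turn": [0,0,0],"hand": 0.05},
    {"offset": [0.012,0.19,0],"turn": [0,0,0],"hand": 0.05},
    {"offset": [0.012,0.19,0],"turn": [0,0,0],"hand": 0.05}
  ]
}}

```text
clock: 10.9
eef_pos: [0.5668, 0.0045, 0.1749]
tool_rot: [0.999, 0.032, -0.003, 0.001]
contact_force: [0.1, -0.6, 0.2]
opening: 0.0503
```

{"api": "drive_tool", "payload": {
  "commands": [
    {"offset": [0.012,0.149,0.08],"turn": [0,0,1.5],"hand": 0.05},
    {"offset": [0.012,0.149,0.08],"turn": [0,0,1.5],"hand": 0.05},
    {"offset": [0.012,0.149,0.08],"turn": [0,0,1.5],"hand": 0.05},
    {"offset": [0.012,0.149,0.08],"turn": [0,0,1.5],"hand": 0.05},
    {"offset": [0.012,0.149,0.08],"turn": [0,0,1.5],"hand": 0.05}
  ]
}}

```text
clock: 11.32
eef_pos: [0.5858, -0.1477, 0.0908]
tool_rot: [1.0, 0.015, -0.006, 0.003]
contact_force: [-0.7, -1.1, -0.5]
opening: 0.0502
```

```bash
python3 -c "
from h import *
shot('wrist','w7')";python3 go.py 0.591 -0.14 0.013 2
```

```text
off [ 0.0054 -0.0037  0.0791] turn [ 0.1  0.5 -0.1] rows 1.9 at [ 0.5865 -0.1437  0.0922] f [ 0.4 -0.7  0.4] open 0.0501 t 11.37
```

View pics/w7.png

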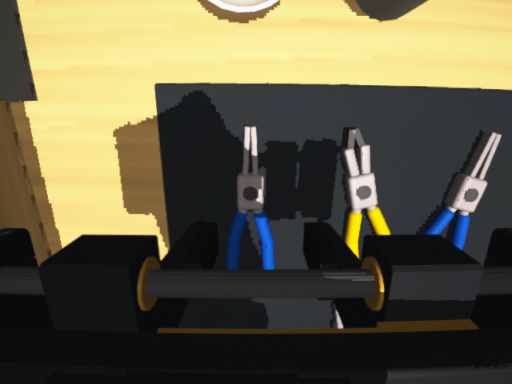

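```bash
cat > px.py <<'E'
import sys
from h import *
d=load(sys.argv[1]);z=float(sys.argv[2])
a=list(map(float,sys.argv[3:]))
P=[onz(d,a[i],a[i+1],z) for i in range(0,len(a),2)]
for p in P: print(p.round(4))
if len(P)==2: print('yaw',np.degrees(np.arctan2(*(P[1]-P[0])[[1,0]])).round(1))
E
python3 px.py w7 .024 251 191 251 129; python3 px.py w7 .024 363 191 352 130;python3 px.py w7 .024 468 192 495 135;
```

```text
[ 0.5926 -0.1415  0.024 ]
[ 0.642  -0.1404  0.024 ]
yaw 1.3
[ 0.5953 -0.233   0.024 ]
[ 0.6439 -0.2178  0.024 ]
yaw 17.4
[ 0.5971 -0.3231  0.024 ]
[ 0.645  -0.3344  0.024 ]
yaw -13.2
```

Consistent with earlier estimates. Descend on B (0.592, −0.141).

{"api": "drive_tool", "payload": {
  "commands": [
    {"offset": [0.005,-0.003,0.03],"turn": [0,0,0],"hand": 0.05},
    {"offset": [0.005,-0.003,0.055],"turn": [0,0,0],"hand": 0.05},
    {"offset": [0.005,-0.003,0.072],"turn": [0,0,0],"hand": 0.05},
    {"offset": [0.005,-0.003,0.072],"turn": [0,0,0],"hand": 0.05},
    {"offset": [0.005,-0.003,0.072],"turn": [0,0,0],"hand": 0.05}
  ]
}}

```text
clock: 11.78
eef_pos: [0.593, -0.1327, 0.0239]
tool_rot: [1.0, 0.022, -0.002, -0.001]
contact_force: [0.9, 0.7, 0.6]
opening: 0.0501
```

```bash
python3 go.py 0.592 -0.141 0.0125 2
```

```text
off [-0.0013  0.0083  0.0114] turn [-0.1  0.3  0.5] rows 0.3 at [ 0.593  -0.1327  0.0239] f [0.9 0.7 0.6] open 0.0501 t 11.78
```

{"api": "drive_tool", "payload": {
  "commands": [
    {"offset": [-0.001,0.006,0.006],"turn": [0,0,0],"hand": 0.05},
    {"offset": [-0.001,0.006,0.011],"turn": [0,0,0],"hand": 0.05},
    {"offset": [-0.001,0.006,0.011],"turn": [0,0,0],"hand": 0.05}
  ]
}}

```text
clock: 12.03
eef_pos: [0.5925, -0.142, 0.0139]
tool_rot: [1.0, 0.02, -0.001, 0.0]
contact_force: [-1.0, -0.0, -0.3]
opening: 0.05
```

{"api": "drive_tool", "payload": {
  "commands": [
    {"offset": [0,0,0],"turn": [0,0,0],"hand": 0.01},
    {"offset": [0,0,0],"turn": [0,0,0],"hand": 0.01},
    {"offset": [0,0,0],"turn": [0,0,0],"hand": 0.01},
    {"offset": [0,0,0],"turn": [0,0,0],"hand": 0.01},
    {"offset": [0,0,0],"turn": [0,0,0],"hand": 0.01}
  ],
  "newtons": 40
}}

```text
clock: 12.45
eef_pos: [0.5928, -0.141, 0.0143]
tool_rot: [1.0, 0.02, -0.001, -0.0]
contact_force: [-0.8, 0.9, 1.6]
opening: 0.0214
```

```bash
python3 go.py 0.571 0.223 0.15 3.8
```

```text
off [-0.0071 -0.3647 -0.1355] turn [-0.   0.1 -1.5] rows 9.3 at [ 0.5928 -0.141   0.0143] f [-0.8  0.9  1.6] open 0.0214 t 12.45
```

{"api": "drive_tool", "payload": {
  "commands": [
    {"offset": [0,0,-0.04],"turn": [0,0,0],"hand": 0.01},
    {"offset": [0,0,-0.08],"turn": [0,0,0],"hand": 0.01},
    {"offset": [-0.005,-0.03,-0.11],"turn": [0,0,-1.5],"hand": 0.01},
    {"offset": [-0.007,-0.065,-0.135],"turn": [0,0,-1.5],"hand": 0.01},
    {"offset": [-0.007,-0.1,-0.135],"turn": [0,0,-1.5],"hand": 0.01}
  ]
}}

```text
clock: 12.87
eef_pos: [0.5842, -0.0418, 0.1536]
tool_rot: [0.999, 0.032, 0.003, 0.0]
contact_force: [0.5, 1.4, -0.6]
opening: 0.0215
```

{"api": "drive_tool", "payload": {
  "commands": [
    {"offset": [0,-0.19,0],"turn": [0,0,0],"hand": 0.01},
    {"offset": [0,-0.19,0],"turn": [0,0,0],"hand": 0.01},
    {"offset": [0,-0.19,0],"turn": [0,0,0],"hand": 0.01},
    {"offset": [0,-0.19,0],"turn": [0,0,0],"hand": 0.01},
    {"offset": [0,-0.19,0],"turn": [0,0,0],"hand": 0.01}
  ]
}}

```text
clock: 13.28
eef_pos: [0.5678, 0.1548, 0.1498]
tool_rot: [0.999, 0.037, -0.001, -0.002]
contact_force: [0.2, 0.5, -0.8]
opening: 0.0212
```

{"api": "drive_tool", "payload": {
  "commands": [
    {"offset": [0,-0.04,0],"turn": [0,0,0],"hand": 0.01},
    {"offset": [0,-0.075,0],"turn": [0,0,0],"hand": 0.01},
    {"offset": [0,-0.075,0],"turn": [0,0,0],"hand": 0.01},
    {"offset": [0,-0.075,0],"turn": [0,0,0],"hand": 0.01}
  ]
}}

```text
clock: 13.62
eef_pos: [0.563, 0.2263, 0.1493]
tool_rot: [0.999, 0.036, -0.001, -0.001]
contact_force: [0.3, -1.1, -2.3]
opening: 0.0215
```

```bash
python3 go.py 0.57 0.22 0.029 3.8
```

```text
off [0.0069 0.0071 0.1203] turn [-0.1  0.1  0.3] rows 2.9 at [0.563  0.2263 0.1493] f [ 0.3 -1.1 -2.3] open 0.0215 t 13.62
```

{"api": "drive_tool", "payload": {
  "commands": [
    {"offset": [0.007,0.005,0.03],"turn": [0,0,0],"hand": 0.01},
    {"offset": [0.007,0.005,0.06],"turn": [0,0,0],"hand": 0.01},
    {"offset": [0.007,0.005,0.085],"turn": [0,0,0],"hand": 0.01},
    {"offset": [0.007,0.005,0.1],"turn": [0,0,0],"hand": 0.01},
    {"offset": [0.007,0.005,0.1],"turn": [0,0,0],"hand": 0.01}
  ]
}}

```text
clock: 14.03
eef_pos: [0.5693, 0.2145, 0.0456]
tool_rot: [0.999, 0.033, -0.004, 0.002]
contact_force: [-0.2, 0.2, -0.9]
opening: 0.0215
```

{"api": "drive_tool", "payload": {
  "commands": [
    {"offset": [0,0,0.008],"turn": [0,0,0],"hand": 0.01},
    {"offset": [0,0,0.014],"turn": [0,0,0],"hand": 0.01},
    {"offset": [0,0,0.018],"turn": [0,0,0],"hand": 0.01},
    {"offset": [0,0,0.018],"turn": [0,0,0],"hand": 0.01}
  ]
}}

```text
clock: 14.37
eef_pos: [0.5712, 0.218, 0.0311]
tool_rot: [0.999, 0.033, -0.001, -0.0]
contact_force: [-0.0, 0.8, -0.6]
opening: 0.0217
```

{"api": "drive_tool", "payload": {
  "commands": [
    {"offset": [0,-0.004,0.003],"turn": [0,0,0],"hand": 0.01},
    {"offset": [0,-0.004,0.003],"turn": [0,0,0],"hand": 0.01},
    {"offset": [0,-0.004,0.003],"turn": [0,0,0],"hand": 0.01}
  ]
}}

```text
clock: 14.62
eef_pos: [0.5709, 0.2231, 0.0285]
tool_rot: [0.999, 0.034, -0.001, -0.001]
contact_force: [0.6, -0.6, -0.5]
opening: 0.0217
```

{"api": "drive_tool", "payload": {
  "commands": [
    {"offset": [0,0,0],"turn": [0,0,0],"hand": 0.031},
    {"offset": [0,0,0],"turn": [0,0,0],"hand": 0.031},
    {"offset": [0,0,0],"turn": [0,0,0],"hand": 0.031},
    {"offset": [0,0,-0.02],"turn": [0,0,0],"hand": 0.031},
    {"offset": [0,0,-0.05],"turn": [0,0,0],"hand": 0.031}
  ]
}}

```text
clock: 15.03
eef_pos: [0.5691, 0.2211, 0.0763]
tool_rot: [0.999, 0.034, -0.004, 0.001]
contact_force: [1.3, 0.3, 0.4]
opening: 0.0312
```

{"api": "drive_tool", "payload": {
  "commands": [
    {"offset": [-0.03,0.07,-0.1],"turn": [0,0,0],"hand": 0.05},
    {"offset": [-0.03,0.07,-0.1],"turn": [0,0,0],"hand": 0.05},
    {"offset": [-0.03,0.07,-0.1],"turn": [0,0,0],"hand": 0.05},
    {"offset": [-0.03,0.07,-0.1],"turn": [0,0,0],"hand": 0.05},
    {"offset": [-0.03,0.07,-0.1],"turn": [0,0,0],"hand": 0.05}
  ]
}}

```text
clock: 15.45
eef_pos: [0.5471, 0.149, 0.1801]
tool_rot: [0.999, 0.032, 0.001, -0.0]
contact_force: [-0.4, -0.3, -1.1]
opening: 0.0504
```

```bash
python3 -c "
from h import *
shot('wrist','w8')";python3 go.py 0.44 -0.237 0.2 10
```

```text
off [-0.1317  0.3794 -0.0215] turn [-0.1  0.  -6.2] rows 9.6 at [0.5464 0.1502 0.1787] f [ 0.   0.2 -0.7] open 0.05 t 15.5
```

View pics/w8.png

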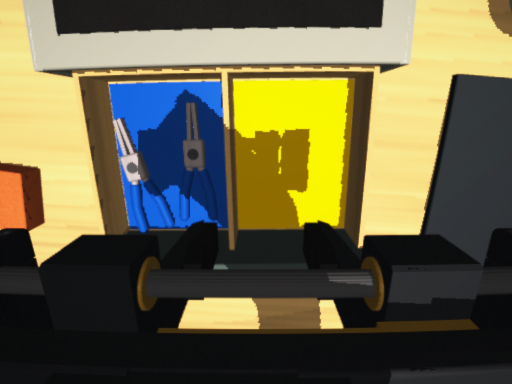

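{"api": "drive_tool", "payload": {
  "commands": [
    {"offset": [-0.066,0.19,0],"turn": [0,0,-6],"hand": 0.05},
    {"offset": [-0.066,0.19,0],"turn": [0,0,-6],"hand": 0.05},
    {"offset": [-0.066,0.19,0],"turn": [0,0,-6],"hand": 0.05},
    {"offset": [-0.066,0.19,0],"turn": [0,0,-6],"hand": 0.05},
    {"offset": [-0.066,0.19,0],"turn": [0,0,-6],"hand": 0.05}
  ]
}}

```text
clock: 15.92
eef_pos: [0.4914, -0.0451, 0.1766]
tool_rot: [0.996, 0.086, -0.003, -0.0]
contact_force: [-0.0, -1.1, 0.4]
opening: 0.0501
```

```bash
python3 go.py 0.439 -0.237 0.1 9
```

```text
off [-0.0841  0.1802  0.0768] turn [-0.1  0.3  0.9] rows 5.1 at [ 0.4914 -0.0451  0.1766] f [-0.  -1.1  0.4] open 0.0501 t 15.92
```

{"api": "drive_tool", "payload": {
  "commands": [
    {"offset": [-0.084,0.18,0.07],"turn": [0,0,0.5],"hand": 0.05},
    {"offset": [-0.084,0.18,0.07],"turn": [0,0,0.5],"hand": 0.05},
    {"offset": [-0.084,0.18,0.07],"turn": [0,0,0.5],"hand": 0.05},
    {"offset": [-0.084,0.18,0.07],"turn": [0,0,0.5],"hand": 0.05},
    {"offset": [-0.084,0.18,0.07],"turn": [0,0,0.5],"hand": 0.05}
  ]
}}

```text
clock: 16.33
eef_pos: [0.441, -0.2332, 0.107]
tool_rot: [0.997, 0.083, -0.002, -0.001]
contact_force: [0.5, 0.2, -0.4]
opening: 0.05
```

{"api": "drive_tool", "payload": {
  "commands": [
    {"offset": [0,0,0],"turn": [0,0,0],"hand": 0.05},
    {"offset": [0,0,0],"turn": [0,0,0],"hand": 0.05}
  ]
}}

```text
clock: 16.5
eef_pos: [0.4398, -0.2343, 0.1067]
tool_rot: [0.997, 0.079, -0.003, -0.001]
contact_force: [0.5, 1.5, -0.2]
opening: 0.0503
```

```bash
python3 -c "
from h import *
shot('wrist','w9')";python3 go.py 0.44 -0.238 0.013 9
```

```text
off [-0.0019  0.0058  0.0946] turn [-0.2  0.2  0.3] rows 2.3 at [ 0.4413 -0.2322  0.1076] f [ 0.2 -0.1  0.3] open 0.0501 t 16.55
```

View pics/w9.png

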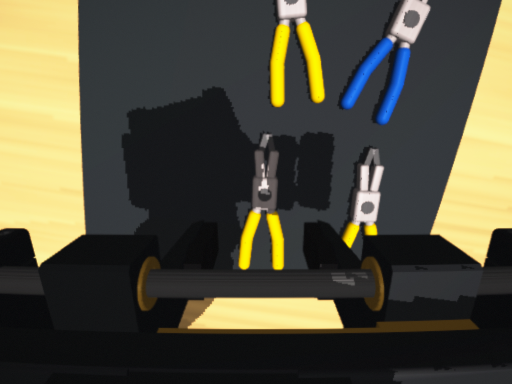

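```bash
python3 px.py w9 .024 264 191 266 135; python3 px.py w9 .024 368 207 374 150
```

```text
[ 0.4428 -0.2381  0.024 ]
[ 0.4907 -0.2319  0.024 ]
yaw 7.4
[ 0.4429 -0.3322  0.024 ]
[ 0.4932 -0.3237  0.024 ]
yaw 9.6
```

{"api": "drive_tool", "payload": {
  "commands": [
    {"offset": [0,0.006,0.04],"turn": [0,0,0],"hand": 0.05},
    {"offset": [0,0.006,0.075],"turn": [0,0,0],"hand": 0.05},
    {"offset": [0,0.006,0.09],"turn": [0,0,0],"hand": 0.05},
    {"offset": [0,0.006,0.09],"turn": [0,0,0],"hand": 0.05},
    {"offset": [0,0.006,0.09],"turn": [0,0,0],"hand": 0.05}
  ]
}}

```text
clock: 16.97
eef_pos: [0.443, -0.2364, 0.0187]
tool_rot: [0.997, 0.084, -0.001, -0.001]
contact_force: [0.6, 0.1, 0.3]
opening: 0.0503
```

{"api": "drive_tool", "payload": {
  "commands": [
    {"offset": [0,0,0.002],"turn": [0,0,0],"hand": 0.05},
    {"offset": [0,0,0.002],"turn": [0,0,0],"hand": 0.05}
  ]
}}

```text
clock: 17.13
eef_pos: [0.4433, -0.2384, 0.0181]
tool_rot: [0.997, 0.082, 0.0, -0.0]
contact_force: [-0.2, -0.4, 0.9]
opening: 0.05
```

{"api": "drive_tool", "payload": {
  "commands": [
    {"offset": [0,0,0.004],"turn": [0,0,0],"hand": 0.05},
    {"offset": [0,0,0.005],"turn": [0,0,0],"hand": 0.05},
    {"offset": [0,0,0.005],"turn": [0,0,0],"hand": 0.02},
    {"offset": [0,0,0.005],"turn": [0,0,0],"hand": 0.01},
    {"offset": [0,0,0.005],"turn": [0,0,0],"hand": 0.01}
  ]
}}

```text
clock: 17.55
eef_pos: [0.442, -0.2392, 0.0123]
tool_rot: [0.997, 0.081, -0.001, -0.0]
contact_force: [-0.0, -0.2, -0.6]
opening: 0.032
```

{"api": "drive_tool", "payload": {
  "commands": [
    {"offset": [0,0,0],"turn": [0,0,0],"hand": 0.01},
    {"offset": [0,0,0],"turn": [0,0,0],"hand": 0.01},
    {"offset": [0,0,0],"turn": [0,0,0],"hand": 0.01}
  ]
}}

```text
clock: 17.8
eef_pos: [0.4419, -0.239, 0.0122]
tool_rot: [0.997, 0.081, -0.001, -0.0]
contact_force: [-1.1, 0.0, 1.3]
opening: 0.0216
```

```bash
python3 go.py 0.574 0.143 0.15 3.8
```

```text
off [ 0.192  -0.3555 -0.138 ] turn [-0.   0.1  5.5] rows 10.2 at [ 0.4419 -0.239   0.0122] f [-1.1  0.   1.3] open 0.0216 t 17.8
```

{"api": "drive_tool", "payload": {
  "commands": [
    {"offset": [0,0,-0.04],"turn": [0,0,0],"hand": 0.01},
    {"offset": [0,0,-0.08],"turn": [0,0,0],"hand": 0.01},
    {"offset": [0.015,-0.025,-0.11],"turn": [0,0,3],"hand": 0.01},
    {"offset": [0.03,-0.055,-0.135],"turn": [0,0,5.5],"hand": 0.01},
    {"offset": [0.05,-0.09,-0.138],"turn": [0,0,5.5],"hand": 0.01}
  ]
}}

```text
clock: 18.22
eef_pos: [0.4784, -0.1437, 0.1536]
tool_rot: [1.0, 0.03, 0.001, 0.001]
contact_force: [1.5, 0.9, -1.4]
opening: 0.0216
```

```bash
python3 go.py 0.574 0.143 0.15 3.8
```

```text
off [ 0.1124 -0.2805  0.0032] turn [ 0.1 -0.2 -0.4] rows 7.2 at [ 0.4784 -0.1437  0.1536] f [ 1.5  0.9 -1.4] open 0.0216 t 18.22
```

{"api": "drive_tool", "payload": {
  "commands": [
    {"offset": [0.075,-0.19,0],"turn": [0,0,0],"hand": 0.01},
    {"offset": [0.075,-0.19,0],"turn": [0,0,0],"hand": 0.01},
    {"offset": [0.075,-0.19,0],"turn": [0,0,0],"hand": 0.01},
    {"offset": [0.075,-0.19,0],"turn": [0,0,0],"hand": 0.01},
    {"offset": [0.075,-0.19,0],"turn": [0,0,0],"hand": 0.01}
  ]
}}

```text
clock: 18.63
eef_pos: [0.5393, 0.0551, 0.1499]
tool_rot: [0.999, 0.034, -0.001, -0.0]
contact_force: [1.2, -0.5, -2.0]
opening: 0.0215
```

{"api": "drive_tool", "payload": {
  "commands": [
    {"offset": [0.035,-0.09,0],"turn": [0,0,0],"hand": 0.01},
    {"offset": [0.035,-0.09,0],"turn": [0,0,0],"hand": 0.01},
    {"offset": [0.035,-0.09,0],"turn": [0,0,0],"hand": 0.01},
    {"offset": [0.035,-0.09,0],"turn": [0,0,0],"hand": 0.01},
    {"offset": [0.035,-0.09,0],"turn": [0,0,0],"hand": 0.01}
  ]
}}

```text
clock: 19.05
eef_pos: [0.5674, 0.1447, 0.1494]
tool_rot: [0.999, 0.034, -0.002, 0.0]
contact_force: [0.6, -0.3, -1.5]
opening: 0.0213
```

```bash
python3 go.py 0.574 0.142 0.029 3.8
```

```text
off [0.0068 0.003  0.1204] turn [0.  0.2 0.1] rows 2.9 at [0.5674 0.1447 0.1494] f [ 0.6 -0.3 -1.5] open 0.0213 t 19.05
```

{"api": "drive_tool", "payload": {
  "commands": [
    {"offset": [0.007,0.001,0.03],"turn": [0,0,0],"hand": 0.01},
    {"offset": [0.007,0.001,0.06],"turn": [0,0,0],"hand": 0.01},
    {"offset": [0.007,0.001,0.085],"turn": [0,0,0],"hand": 0.01},
    {"offset": [0.007,0.001,0.1],"turn": [0,0,0],"hand": 0.01},
    {"offset": [0.007,0.001,0.1],"turn": [0,0,0],"hand": 0.01}
  ]
}}

```text
clock: 19.47
eef_pos: [0.5721, 0.1396, 0.0464]
tool_rot: [0.999, 0.032, -0.005, 0.002]
contact_force: [-0.6, 0.1, -1.5]
opening: 0.0217
```

{"api": "drive_tool", "payload": {
  "commands": [
    {"offset": [0,0,0.008],"turn": [0,0,0],"hand": 0.01},
    {"offset": [0,0,0.014],"turn": [0,0,0],"hand": 0.01},
    {"offset": [0,0,0.019],"turn": [0,0,0],"hand": 0.01},
    {"offset": [0,0,0.019],"turn": [0,0,0],"hand": 0.01}
  ]
}}

```text
clock: 19.8
eef_pos: [0.5747, 0.1435, 0.0306]
tool_rot: [0.999, 0.033, -0.001, 0.0]
contact_force: [-0.6, -0.3, -1.2]
opening: 0.0218
```

{"api": "drive_tool", "payload": {
  "commands": [
    {"offset": [0,0,0.004],"turn": [0,0,0],"hand": 0.01},
    {"offset": [0,0,0.004],"turn": [0,0,0],"hand": 0.01},
    {"offset": [0,0,0.004],"turn": [0,0,0],"hand": 0.031},
    {"offset": [0,0,0.004],"turn": [0,0,0],"hand": 0.031},
    {"offset": [0,0,0.004],"turn": [0,0,0],"hand": 0.031}
  ]
}}

```text
clock: 20.22
eef_pos: [0.5751, 0.1443, 0.0273]
tool_rot: [0.999, 0.034, -0.001, -0.0]
contact_force: [-0.9, -0.2, -0.4]
opening: 0.0307
```

{"api": "drive_tool", "payload": {
  "commands": [
    {"offset": [0,0,-0.02],"turn": [0,0,0],"hand": 0.031},
    {"offset": [0,0,-0.05],"turn": [0,0,0],"hand": 0.031},
    {"offset": [0,0,-0.09],"turn": [0,0,0],"hand": 0.031},
    {"offset": [0,0.03,-0.12],"turn": [0,0,0],"hand": 0.05},
    {"offset": [0.0,0.07,-0.13],"turn": [0,0,0],"hand": 0.05}
  ]
}}

```text
clock: 20.63
eef_pos: [0.5821, 0.0805, 0.1622]
tool_rot: [0.999, 0.038, 0.003, -0.003]
contact_force: [1.6, 1.8, 0.2]
opening: 0.0422
```

```bash
python3 -c "
from h import *
shot('wrist','w10')";python3 go.py 0.595 -0.232 0.1 16
```

```text
off [-0.0057  0.2954  0.0632] turn [  0.5  -0.2 -12.7] rows 7.2 at [0.5832 0.0637 0.161 ] f [-0.5 -8.3 -0.6] open 0.0464 t 20.68
```

View pics/w10.png

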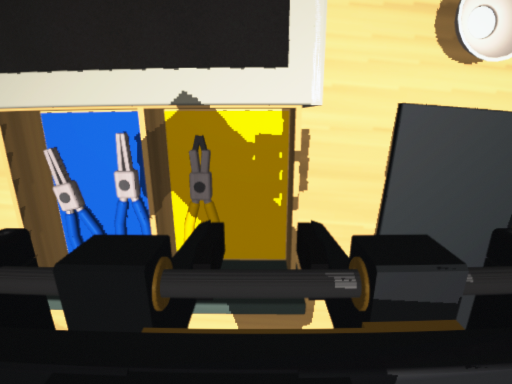

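{"api": "drive_tool", "payload": {
  "commands": [
    {"offset": [0,0.19,0.02],"turn": [0,0,-12],"hand": 0.05},
    {"offset": [0,0.19,0.02],"turn": [0,0,-12],"hand": 0.05},
    {"offset": [0,0.19,0.02],"turn": [0,0,-12],"hand": 0.05},
    {"offset": [0,0.19,0.02],"turn": [0,0,-12],"hand": 0.05},
    {"offset": [0,0.19,0.02],"turn": [0,0,-12],"hand": 0.05}
  ]
}}

```text
clock: 21.1
eef_pos: [0.5915, -0.1222, 0.1357]
tool_rot: [0.991, 0.135, -0.002, 0.002]
contact_force: [0.2, -0.7, -0.3]
opening: 0.0502
```

```bash
python3 go.py 0.594 -0.232 0.1 16
```

```text
off [-0.0267  0.1064  0.0361] turn [ 0.2  0.3 -0.5] rows 2.8 at [ 0.5915 -0.1222  0.1357] f [ 0.2 -0.7 -0.3] open 0.0502 t 21.1
```

{"api": "drive_tool", "payload": {
  "commands": [
    {"offset": [-0.027,0.106,0.03],"turn": [0,0,0],"hand": 0.05},
    {"offset": [-0.027,0.106,0.03],"turn": [0,0,0],"hand": 0.05},
    {"offset": [-0.027,0.106,0.03],"turn": [0,0,0],"hand": 0.05},
    {"offset": [-0.027,0.106,0.03],"turn": [0,0,0],"hand": 0.05},
    {"offset": [-0.027,0.106,0.03],"turn": [0,0,0],"hand": 0.05}
  ]
}}

```text
clock: 21.52
eef_pos: [0.5941, -0.2275, 0.1055]
tool_rot: [0.991, 0.135, -0.002, 0.0]
contact_force: [-0.1, 1.7, -0.0]
opening: 0.0502
```

```bash
python3 -c "
from h import *
shot('wrist','w11')";python3 go.py 0.595 -0.232 0.013 16
```

```text
off [-0.0018  0.0073  0.0933] turn [-0.1  0.1 -0.2] rows 2.2 at [ 0.595  -0.2246  0.1064] f [0.2 0.6 0.3] open 0.0502 t 21.57
```

View pics/w11.png

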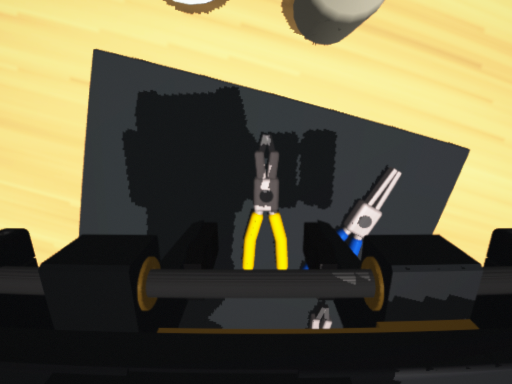

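```bash
python3 px.py w11 .024 267 194 266 136; python3 px.py w11 .024 364 222 397 172
```

```text
[ 0.596  -0.2341  0.024 ]
[ 0.6438 -0.2196  0.024 ]
yaw 16.9
[ 0.5941 -0.3259  0.024 ]
[ 0.6451 -0.3365  0.024 ]
yaw -11.7
```

{"api": "drive_tool", "payload": {
  "commands": [
    {"offset": [-0.001,0.008,0.04],"turn": [0,0,0],"hand": 0.05},
    {"offset": [-0.001,0.008,0.075],"turn": [0,0,0],"hand": 0.05},
    {"offset": [-0.001,0.008,0.091],"turn": [0,0,0],"hand": 0.05},
    {"offset": [-0.001,0.008,0.091],"turn": [0,0,0],"hand": 0.05},
    {"offset": [-0.001,0.008,0.091],"turn": [0,0,0],"hand": 0.05}
  ]
}}

```text
clock: 21.98
eef_pos: [0.597, -0.2304, 0.0162]
tool_rot: [0.99, 0.139, -0.001, -0.001]
contact_force: [0.1, 0.1, 0.7]
opening: 0.0501
```

{"api": "drive_tool", "payload": {
  "commands": [
    {"offset": [0,0,0.002],"turn": [0,0,0],"hand": 0.05},
    {"offset": [0,0,0.002],"turn": [0,0,0],"hand": 0.05}
  ]
}}

```text
clock: 22.15
eef_pos: [0.5975, -0.2318, 0.0154]
tool_rot: [0.99, 0.138, 0.0, -0.0]
contact_force: [-0.4, 0.9, 0.1]
opening: 0.0497
```

{"api": "drive_tool", "payload": {
  "commands": [
    {"offset": [-0.001,0.001,0.0025],"turn": [0,0,0],"hand": 0.05},
    {"offset": [-0.001,0.001,0.0025],"turn": [0,0,0],"hand": 0.02},
    {"offset": [-0.001,0.001,0.0025],"turn": [0,0,0],"hand": 0.01},
    {"offset": [-0.001,0.001,0.0025],"turn": [0,0,0],"hand": 0.01},
    {"offset": [-0.001,0.001,0.0025],"turn": [0,0,0],"hand": 0.01}
  ]
}}

```text
clock: 22.57
eef_pos: [0.5957, -0.2338, 0.0114]
tool_rot: [0.99, 0.138, -0.001, -0.0]
contact_force: [1.0, 0.3, 0.5]
opening: 0.0251
```

{"api": "drive_tool", "payload": {
  "commands": [
    {"offset": [0,0,0],"turn": [0,0,0],"hand": 0.01},
    {"offset": [0,0,0],"turn": [0,0,0],"hand": 0.01},
    {"offset": [0,0,0],"turn": [0,0,0],"hand": 0.01}
  ]
}}

```text
clock: 22.82
eef_pos: [0.5957, -0.2336, 0.0113]
tool_rot: [0.99, 0.138, -0.001, -0.0]
contact_force: [0.1, 0.2, 1.0]
opening: 0.0215
```

{"api": "drive_tool", "payload": {
  "commands": [
    {"offset": [0,0,-0.04],"turn": [0,0,0],"hand": 0.01},
    {"offset": [0,0,-0.08],"turn": [0,0,0],"hand": 0.01},
    {"offset": [-0.005,-0.025,-0.11],"turn": [0,0,6],"hand": 0.01},
    {"offset": [-0.01,-0.055,-0.135],"turn": [0,0,12],"hand": 0.01},
    {"offset": [-0.01,-0.09,-0.138],"turn": [0,0,12],"hand": 0.01}
  ]
}}

```text
clock: 23.23
eef_pos: [0.5636, -0.1513, 0.1535]
tool_rot: [1.0, 0.029, 0.002, 0.001]
contact_force: [1.1, 0.9, -1.5]
opening: 0.0215
```

```bash
python3 go.py 0.578 0.095 0.15 3.8
```

```text
off [ 0.0287 -0.245   0.003 ] turn [ 0.2 -0.3 -0.5] rows 5.9 at [ 0.5636 -0.1513  0.1535] f [ 1.1  0.9 -1.5] open 0.0215 t 23.23
```

{"api": "drive_tool", "payload": {
  "commands": [
    {"offset": [0.02,-0.19,0],"turn": [0,0,0],"hand": 0.01},
    {"offset": [0.02,-0.19,0],"turn": [0,0,0],"hand": 0.01},
    {"offset": [0.02,-0.19,0],"turn": [0,0,0],"hand": 0.01},
    {"offset": [0.02,-0.19,0],"turn": [0,0,0],"hand": 0.01},
    {"offset": [0.02,-0.19,0],"turn": [0,0,0],"hand": 0.01}
  ]
}}

```text
clock: 23.65
eef_pos: [0.5687, 0.0475, 0.1498]
tool_rot: [0.999, 0.036, -0.001, -0.002]
contact_force: [-0.4, 1.4, -1.5]
opening: 0.0217
```

{"api": "drive_tool", "payload": {
  "commands": [
    {"offset": [0.01,-0.055,0],"turn": [0,0,0],"hand": 0.01},
    {"offset": [0.01,-0.055,0],"turn": [0,0,0],"hand": 0.01},
    {"offset": [0.01,-0.055,0],"turn": [0,0,0],"hand": 0.01},
    {"offset": [0.01,-0.055,0],"turn": [0,0,0],"hand": 0.01},
    {"offset": [0.01,-0.055,0],"turn": [0,0,0],"hand": 0.01}
  ]
}}

```text
clock: 24.07
eef_pos: [0.575, 0.0946, 0.1488]
tool_rot: [0.999, 0.033, -0.002, 0.001]
contact_force: [0.1, 0.1, -1.3]
opening: 0.0217
```

```bash
python3 -c "
from h import *
shot('wrist','w12')"; python3 px.py w12 .023 100 100;python3 go.py 0.578 0.093 0.028 3.8
```

```text
[0.6462 0.2527 0.023 ]
off [0.0032 0.001  0.1208] turn [ 0.1  0.2 -0.1] rows 2.9 at [0.5751 0.0941 0.1488] f [ 0.4 -0.4 -2.2] open 0.0216 t 24.12
```

View pics/w12.png

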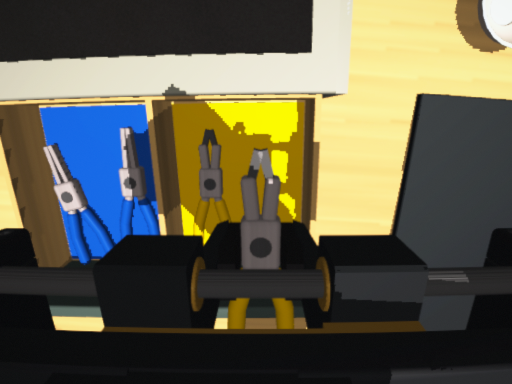

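{"api": "drive_tool", "payload": {
  "commands": [
    {"offset": [0.003,-0.001,0.02],"turn": [0,0,0],"hand": 0.01},
    {"offset": [0.003,-0.001,0.04],"turn": [0,0,0],"hand": 0.01},
    {"offset": [0.003,-0.001,0.055],"turn": [0,0,0],"hand": 0.01},
    {"offset": [0.003,-0.001,0.065],"turn": [0,0,0],"hand": 0.01},
    {"offset": [0.003,-0.001,0.07],"turn": [0,0,0],"hand": 0.01}
  ]
}}

```text
clock: 24.53
eef_pos: [0.5774, 0.0957, 0.0778]
tool_rot: [0.999, 0.032, -0.002, 0.001]
contact_force: [-0.2, 0.2, -1.2]
opening: 0.0214
```

{"api": "drive_tool", "payload": {
  "commands": [
    {"offset": [0,0,0.01],"turn": [0,0,0],"hand": 0.01},
    {"offset": [0,0,0.02],"turn": [0,0,0],"hand": 0.01},
    {"offset": [0,0,0.03],"turn": [0,0,0],"hand": 0.01},
    {"offset": [0,0,0.04],"turn": [0,0,0],"hand": 0.01},
    {"offset": [0,0,0.045],"turn": [0,0,0],"hand": 0.01}
  ]
}}

```text
clock: 24.95
eef_pos: [0.5774, 0.0976, 0.0329]
tool_rot: [0.999, 0.034, -0.002, 0.0]
contact_force: [0.7, -0.0, -2.0]
opening: 0.0216
```

{"api": "drive_tool", "payload": {
  "commands": [
    {"offset": [0,0,0],"turn": [0,0,0],"hand": 0.01},
    {"offset": [0,0,0],"turn": [0,0,0],"hand": 0.01}
  ]
}}

```text
clock: 25.12
eef_pos: [0.5779, 0.0979, 0.0341]
tool_rot: [0.999, 0.034, -0.001, -0.0]
contact_force: [-0.5, -0.3, -0.5]
opening: 0.0211
```

{"api": "drive_tool", "payload": {
  "commands": [
    {"offset": [0,0.003,0.004],"turn": [0,0,0],"hand": 0.01},
    {"offset": [0,0.003,0.008],"turn": [0,0,0],"hand": 0.01},
    {"offset": [0,0.003,0.008],"turn": [0,0,0],"hand": 0.01},
    {"offset": [0,0.003,0.008],"turn": [0,0,0],"hand": 0.029},
    {"offset": [0,0.003,0.008],"turn": [0,0,0],"hand": 0.029}
  ]
}}

```text
clock: 25.53
eef_pos: [0.5784, 0.095, 0.0265]
tool_rot: [0.999, 0.033, -0.001, -0.0]
contact_force: [0.5, -0.1, 0.3]
opening: 0.0287
```

{"api": "drive_tool", "payload": {
  "commands": [
    {"offset": [0,0,0],"turn": [0,0,0],"hand": 0.029},
    {"offset": [0,0,-0.03],"turn": [0,0,0],"hand": 0.029},
    {"offset": [0,0,-0.07],"turn": [0,0,0],"hand": 0.029},
    {"offset": [0,0,-0.11],"turn": [0,0,0],"hand": 0.05},
    {"offset": [-0.02,0.03,-0.14],"turn": [0,0,0],"hand": 0.05}
  ]
}}

```text
clock: 25.95
eef_pos: [0.5664, 0.0749, 0.1675]
tool_rot: [0.999, 0.037, 0.004, -0.005]
contact_force: [0.8, -0.1, 0.8]
opening: 0.0403
```

{"api": "drive_tool", "payload": {
  "commands": [
    {"offset": [-0.07,0.19,0],"turn": [0,0,-5],"hand": 0.05},
    {"offset": [-0.07,0.19,0],"turn": [0,0,-5],"hand": 0.05},
    {"offset": [-0.07,0.19,0],"turn": [0,0,-5],"hand": 0.05},
    {"offset": [-0.07,0.19,0],"turn": [0,0,-5],"hand": 0.05},
    {"offset": [-0.07,0.19,0],"turn": [0,0,-5],"hand": 0.05}
  ]
}}

```text
clock: 26.37
eef_pos: [0.5042, -0.1303, 0.1634]
tool_rot: [0.997, 0.076, -0.001, 0.001]
contact_force: [0.4, -0.3, 0.0]
opening: 0.05
```

```bash
python3 -c "
from h import *
shot('wrist','w13')"; python3 go.py 0.443 -0.332 0.1 9
```

```text
off [-0.0837  0.1817  0.0644] turn [ 0.4  0.5 -0.9] rows 5.0 at [ 0.5007 -0.1397  0.1623] f [-1.9 -6.1 -2. ] open 0.0499 t 26.42
```

View pics/w13.png

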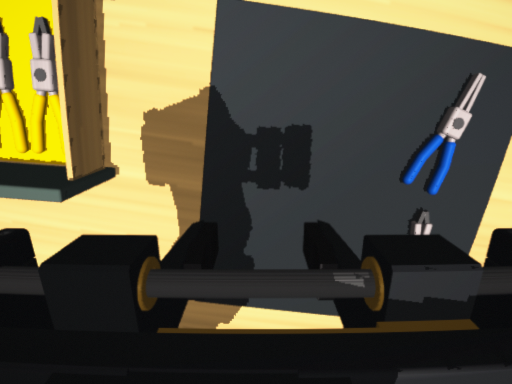

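Both yellows are in their bay. Next E.

{"api": "drive_tool", "payload": {
  "commands": [
    {"offset": [-0.084,0.182,0.055],"turn": [0,0,0],"hand": 0.05},
    {"offset": [-0.084,0.182,0.055],"turn": [0,0,0],"hand": 0.05},
    {"offset": [-0.084,0.182,0.055],"turn": [0,0,0],"hand": 0.05},
    {"offset": [-0.084,0.182,0.055],"turn": [0,0,0],"hand": 0.05},
    {"offset": [-0.084,0.182,0.055],"turn": [0,0,0],"hand": 0.05}
  ]
}}

```text
clock: 26.83
eef_pos: [0.4498, -0.3217, 0.108]
tool_rot: [0.997, 0.077, -0.001, 0.0]
contact_force: [1.0, -1.3, 0.2]
opening: 0.0499
```

{"api": "drive_tool", "payload": {
  "commands": [
    {"offset": [0,0,0],"turn": [0,0,0],"hand": 0.05},
    {"offset": [0,0,0],"turn": [0,0,0],"hand": 0.05}
  ]
}}

```text
clock: 27.0
eef_pos: [0.4485, -0.3227, 0.1074]
tool_rot: [0.997, 0.074, -0.002, 0.0]
contact_force: [0.0, 0.1, 0.3]
opening: 0.0504
```

```bash
python3 -c "
from h import *
shot('wrist','w14')"; python3 go.py 0.443 -0.332 0.012 9
```

```text
off [-0.0088  0.0107  0.0961] turn [-0.1  0.1 -0.3] rows 2.3 at [ 0.4503 -0.3202  0.1081] f [-0.3  0.4  0.7] open 0.0496 t 27.05
```

View pics/w14.png

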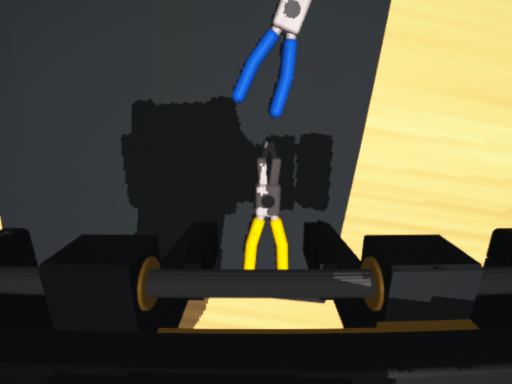

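```bash
python3 px.py w14 .024 268 200 269 146
```

```text
[ 0.4439 -0.3315  0.024 ]
[ 0.491  -0.3249  0.024 ]
yaw 7.9
```

{"api": "drive_tool", "payload": {
  "commands": [
    {"offset": [-0.008,0.01,0.04],"turn": [0,0,0],"hand": 0.05},
    {"offset": [-0.008,0.01,0.075],"turn": [0,0,0],"hand": 0.05},
    {"offset": [-0.008,0.01,0.093],"turn": [0,0,0],"hand": 0.05},
    {"offset": [-0.008,0.01,0.093],"turn": [0,0,0],"hand": 0.05},
    {"offset": [-0.008,0.01,0.093],"turn": [0,0,0],"hand": 0.05}
  ]
}}

```text
clock: 27.47
eef_pos: [0.445, -0.3288, 0.0155]
tool_rot: [0.997, 0.079, -0.001, -0.001]
contact_force: [0.2, 0.0, 0.3]
opening: 0.0501
```

{"api": "drive_tool", "payload": {
  "commands": [
    {"offset": [0,0,0.002],"turn": [0,0,0],"hand": 0.05},
    {"offset": [0,0,0.002],"turn": [0,0,0],"hand": 0.05}
  ]
}}

```text
clock: 27.63
eef_pos: [0.4452, -0.3306, 0.0147]
tool_rot: [0.997, 0.078, 0.0, 0.0]
contact_force: [1.5, -0.7, 0.8]
opening: 0.0499
```

{"api": "drive_tool", "payload": {
  "commands": [
    {"offset": [0,0,0.001],"turn": [0,0,0],"hand": 0.05},
    {"offset": [0,0,0.001],"turn": [0,0,0],"hand": 0.02},
    {"offset": [0,0,0.001],"turn": [0,0,0],"hand": 0.01},
    {"offset": [0,0,0.001],"turn": [0,0,0],"hand": 0.01},
    {"offset": [0,0,0.001],"turn": [0,0,0],"hand": 0.01}
  ]
}}

```text
clock: 28.05
eef_pos: [0.4437, -0.3312, 0.0124]
tool_rot: [0.997, 0.077, -0.001, -0.0]
contact_force: [-0.0, -0.0, 0.8]
opening: 0.0252
```

{"api": "drive_tool", "payload": {
  "commands": [
    {"offset": [0,0,0],"turn": [0,0,0],"hand": 0.01},
    {"offset": [0,0,0],"turn": [0,0,0],"hand": 0.01},
    {"offset": [0,0,0],"turn": [0,0,0],"hand": 0.01}
  ]
}}

```text
clock: 28.3
eef_pos: [0.4436, -0.3311, 0.0123]
tool_rot: [0.997, 0.077, -0.001, -0.0]
contact_force: [-1.2, -0.7, 2.6]
opening: 0.0214
```

{"api": "drive_tool", "payload": {
  "commands": [
    {"offset": [0,0,-0.04],"turn": [0,0,0],"hand": 0.01},
    {"offset": [0,0,-0.08],"turn": [0,0,0],"hand": 0.01},
    {"offset": [0.015,-0.025,-0.11],"turn": [0,0,2.5],"hand": 0.01},
    {"offset": [0.03,-0.055,-0.135],"turn": [0,0,5],"hand": 0.01},
    {"offset": [0.045,-0.09,-0.138],"turn": [0,0,5],"hand": 0.01}
  ]
}}

```text
clock: 28.72
eef_pos: [0.4773, -0.2365, 0.1539]
tool_rot: [1.0, 0.03, 0.002, 0.001]
contact_force: [1.1, 0.5, -1.7]
opening: 0.0215
```

```bash
python3 go.py 0.575 0.119 0.15 3.8
```

```text
off [ 0.119  -0.349   0.0034] turn [ 0.2 -0.3 -0.3] rows 8.8 at [ 0.4773 -0.2365  0.1539] f [ 1.1  0.5 -1.7] open 0.0215 t 28.72
```

{"api": "drive_tool", "payload": {
  "commands": [
    {"offset": [0.065,-0.19,0],"turn": [0,0,0],"hand": 0.01},
    {"offset": [0.065,-0.19,0],"turn": [0,0,0],"hand": 0.01},
    {"offset": [0.065,-0.19,0],"turn": [0,0,0],"hand": 0.01},
    {"offset": [0.065,-0.19,0],"turn": [0,0,0],"hand": 0.01},
    {"offset": [0.065,-0.19,0],"turn": [0,0,0],"hand": 0.01}
  ]
}}

```text
clock: 29.13
eef_pos: [0.5271, -0.0377, 0.1501]
tool_rot: [0.999, 0.035, -0.001, -0.001]
contact_force: [0.8, -0.3, -2.4]
opening: 0.0217
```

{"api": "drive_tool", "payload": {
  "commands": [
    {"offset": [0.052,-0.159,0],"turn": [0,0,0],"hand": 0.01},
    {"offset": [0.052,-0.159,0],"turn": [0,0,0],"hand": 0.01},
    {"offset": [0.052,-0.159,0],"turn": [0,0,0],"hand": 0.01},
    {"offset": [0.052,-0.159,0],"turn": [0,0,0],"hand": 0.01},
    {"offset": [0.052,-0.159,0],"turn": [0,0,0],"hand": 0.01}
  ]
}}

```text
clock: 29.55
eef_pos: [0.5689, 0.1338, 0.151]
tool_rot: [0.999, 0.04, 0.001, -0.006]
contact_force: [0.4, 1.1, -0.9]
opening: 0.0213
```

```bash
python3 -c "
from h import *
shot('wrist','w15')"; python3 go.py 0.575 0.12 0.042 3.8
```

```text
off [0.0063 0.0094 0.1083] turn [-0.4  0.   0.5] rows 2.6 at [0.5681 0.1283 0.1503] f [ 1.  -0.4 -1.9] open 0.0214 t 29.6
```

View pics/w15.png

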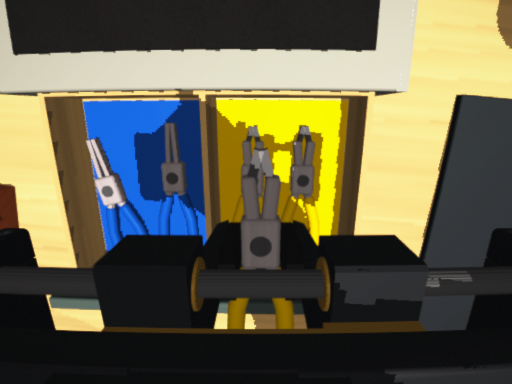

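{"api": "drive_tool", "payload": {
  "commands": [
    {"offset": [0.004,0.008,0.025],"turn": [0,0,0],"hand": 0.01},
    {"offset": [0.004,0.008,0.05],"turn": [0,0,0],"hand": 0.01},
    {"offset": [0.004,0.008,0.07],"turn": [0,0,0],"hand": 0.01},
    {"offset": [0.004,0.008,0.08],"turn": [0,0,0],"hand": 0.01},
    {"offset": [0.004,0.008,0.08],"turn": [0,0,0],"hand": 0.01}
  ]
}}

```text
clock: 30.02
eef_pos: [0.5705, 0.1113, 0.0676]
tool_rot: [0.999, 0.033, -0.004, 0.001]
contact_force: [0.3, 0.2, -1.5]
opening: 0.0216
```

{"api": "drive_tool", "payload": {
  "commands": [
    {"offset": [0,0,0],"turn": [0,0,0],"hand": 0.01},
    {"offset": [0,0,0],"turn": [0,0,0],"hand": 0.01}
  ]
}}

```text
clock: 30.18
eef_pos: [0.573, 0.1132, 0.071]
tool_rot: [0.999, 0.033, -0.0, -0.0]
contact_force: [0.3, -0.0, -0.9]
opening: 0.0215
```

```bash
python3 go.py 0.575 0.119 0.042 3.8
```

```text
off [ 0.0024 -0.0056  0.029 ] turn [-0.1  0.   0. ] rows 0.7 at [0.573  0.1132 0.071 ] f [ 0.3 -0.  -0.9] open 0.0215 t 30.18
```

{"api": "drive_tool", "payload": {
  "commands": [
    {"offset": [0.002,-0.006,0.01],"turn": [0,0,0],"hand": 0.01},
    {"offset": [0.002,-0.006,0.018],"turn": [0,0,0],"hand": 0.01},
    {"offset": [0.002,-0.006,0.025],"turn": [0,0,0],"hand": 0.01},
    {"offset": [0.002,-0.006,0.028],"turn": [0,0,0],"hand": 0.01},
    {"offset": [0.002,-0.006,0.028],"turn": [0,0,0],"hand": 0.01}
  ]
}}

```text
clock: 30.6
eef_pos: [0.5731, 0.1189, 0.0409]
tool_rot: [0.999, 0.034, -0.002, 0.0]
contact_force: [-0.1, -0.3, -1.3]
opening: 0.0214
```

{"api": "drive_tool", "payload": {
  "commands": [
    {"offset": [0,0,0],"turn": [0,0,0],"hand": 0.032},
    {"offset": [0,0,0],"turn": [0,0,0],"hand": 0.032},
    {"offset": [0,0,0],"turn": [0,0,0],"hand": 0.032},
    {"offset": [0,0,0],"turn": [0,0,0],"hand": 0.032}
  ]
}}

```text
clock: 30.93
eef_pos: [0.5741, 0.1193, 0.0424]
tool_rot: [0.999, 0.033, -0.001, -0.0]
contact_force: [0.5, -0.4, 0.4]
opening: 0.0319
```

{"api": "drive_tool", "payload": {
  "commands": [
    {"offset": [0,0,-0.02],"turn": [0,0,0],"hand": 0.032},
    {"offset": [0,0,-0.05],"turn": [0,0,0],"hand": 0.032},
    {"offset": [0,0,-0.09],"turn": [0,0,0],"hand": 0.05},
    {"offset": [0,0.03,-0.12],"turn": [0,0,0],"hand": 0.05},
    {"offset": [0,0.06,-0.13],"turn": [0,0,0],"hand": 0.05}
  ]
}}

```text
clock: 31.35
eef_pos: [0.5805, 0.0626, 0.1771]
tool_rot: [0.999, 0.036, 0.003, -0.002]
contact_force: [0.8, -0.2, -0.2]
opening: 0.0494
```

```bash
python3 -c "
from h import *
shot('wrist','w16')"; python3 go.py 0.594 -0.325 0.1 -11
```

```text
off [-0.0101  0.3755  0.0785] turn [ 0.3 -0.3 14.4] rows 9.2 at [0.5813 0.0508 0.1762] f [-0.1 -5.9 -0.4] open 0.0497 t 31.4
```

View pics/w16.png

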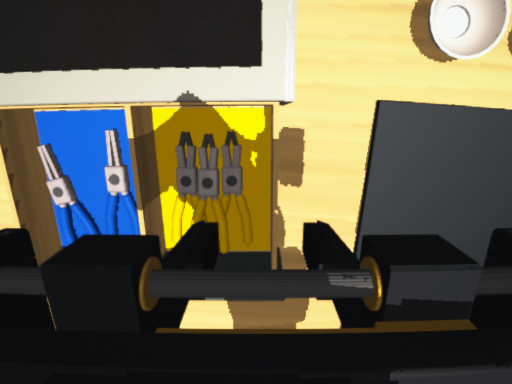

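Three yellows nested in the bay. Now F.

{"api": "drive_tool", "payload": {
  "commands": [
    {"offset": [-0.005,0.19,0.02],"turn": [0,0,14],"hand": 0.05},
    {"offset": [-0.005,0.19,0.02],"turn": [0,0,14],"hand": 0.05},
    {"offset": [-0.005,0.19,0.02],"turn": [0,0,14],"hand": 0.05},
    {"offset": [-0.005,0.19,0.02],"turn": [0,0,14],"hand": 0.05},
    {"offset": [-0.005,0.19,0.02],"turn": [0,0,14],"hand": 0.05}
  ]
}}

```text
clock: 31.82
eef_pos: [0.5847, -0.1373, 0.151]
tool_rot: [0.996, -0.092, -0.002, 0.002]
contact_force: [-0.4, -0.8, -0.5]
opening: 0.0497
```

```bash
python3 go.py 0.594 -0.325 0.1 -11
```

```text
off [0.0435 0.1826 0.0517] turn [0.3 0.2 0.5] rows 4.7 at [ 0.5847 -0.1373  0.151 ] f [-0.4 -0.8 -0.5] open 0.0497 t 31.82
```

{"api": "drive_tool", "payload": {
  "commands": [
    {"offset": [0.043,0.183,0.046],"turn": [0,0,0.5],"hand": 0.05},
    {"offset": [0.043,0.183,0.046],"turn": [0,0,0.5],"hand": 0.05},
    {"offset": [0.043,0.183,0.046],"turn": [0,0,0.5],"hand": 0.05},
    {"offset": [0.043,0.183,0.046],"turn": [0,0,0.5],"hand": 0.05},
    {"offset": [0.043,0.183,0.046],"turn": [0,0,0.5],"hand": 0.05}
  ]
}}

```text
clock: 32.23
eef_pos: [0.5939, -0.3244, 0.1043]
tool_rot: [0.995, -0.096, -0.002, 0.002]
contact_force: [-0.4, -0.5, 0.4]
opening: 0.0498
```

{"api": "drive_tool", "payload": {
  "commands": [
    {"offset": [0,0,0],"turn": [0,0,0],"hand": 0.05},
    {"offset": [0,0,0],"turn": [0,0,0],"hand": 0.05},
    {"offset": [0,0,0],"turn": [0,0,0],"hand": 0.05}
  ]
}}

```text
clock: 32.48
eef_pos: [0.596, -0.3167, 0.1058]
tool_rot: [0.996, -0.092, -0.001, -0.001]
contact_force: [-0.4, 0.5, -0.2]
opening: 0.0499
```

```bash
python3 -c "
from h import *
shot('wrist','w17')"; python3 go.py 0.594 -0.325 0.012 -11
```

```text
off [-0.0005  0.0095  0.0942] turn [-0.1  0.1  0.5] rows 2.3 at [ 0.5964 -0.3159  0.1062] f [ 0.   0.9 -0.1] open 0.0503 t 32.53
```

View pics/w17.png

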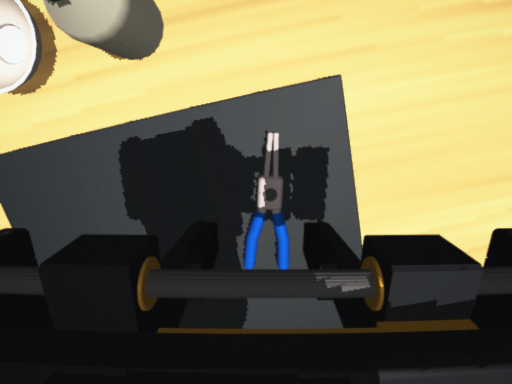

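```bash
python3 px.py w17 .024 270 193 273 133
```

```text
[ 0.5958 -0.3265  0.024 ]
[ 0.646  -0.3379  0.024 ]
yaw -12.8
```

{"api": "drive_tool", "payload": {
  "commands": [
    {"offset": [0,0.009,0.03],"turn": [0,0,1],"hand": 0.05},
    {"offset": [0,0.009,0.055],"turn": [0,0,1],"hand": 0.05},
    {"offset": [0,0.009,0.07],"turn": [0,0,1],"hand": 0.05},
    {"offset": [0,0.009,0.07],"turn": [0,0,1],"hand": 0.05},
    {"offset": [0,0.009,0.07],"turn": [0,0,1],"hand": 0.05}
  ]
}}

```text
clock: 32.95
eef_pos: [0.5943, -0.3253, 0.0358]
tool_rot: [0.995, -0.1, -0.002, -0.001]
contact_force: [0.3, -0.4, 0.7]
opening: 0.05
```

{"api": "drive_tool", "payload": {
  "commands": [
    {"offset": [0,0,0.0],"turn": [0,0,0],"hand": 0.05},
    {"offset": [0,0,0.0],"turn": [0,0,0],"hand": 0.05}
  ]
}}

```text
clock: 33.12
eef_pos: [0.5955, -0.3268, 0.0376]
tool_rot: [0.995, -0.101, 0.0, 0.0]
contact_force: [0.2, 0.0, -0.3]
opening: 0.0503
```

{"api": "drive_tool", "payload": {
  "commands": [
    {"offset": [0,0,0.012],"turn": [0,0,1],"hand": 0.05},
    {"offset": [0,0,0.02],"turn": [0,0,1],"hand": 0.05},
    {"offset": [0,0,0.025],"turn": [0,0,1],"hand": 0.05},
    {"offset": [0,0,0.025],"turn": [0,0,1],"hand": 0.05},
    {"offset": [0,0,0.025],"turn": [0,0,1],"hand": 0.05}
  ]
}}

```text
clock: 33.53
eef_pos: [0.5937, -0.3271, 0.0106]
tool_rot: [0.994, -0.11, -0.002, 0.0]
contact_force: [-1.3, 0.3, 3.0]
opening: 0.0501
```

{"api": "drive_tool", "payload": {
  "commands": [
    {"offset": [0,0,0],"turn": [0,0,0],"hand": 0.01},
    {"offset": [0,0,0],"turn": [0,0,0],"hand": 0.01},
    {"offset": [0,0,0],"turn": [0,0,0],"hand": 0.01},
    {"offset": [0,0,0],"turn": [0,0,0],"hand": 0.01},
    {"offset": [0,0,0],"turn": [0,0,0],"hand": 0.01}
  ]
}}

```text
clock: 33.95
eef_pos: [0.5939, -0.3269, 0.0106]
tool_rot: [0.994, -0.11, -0.001, -0.0]
contact_force: [1.0, 1.0, -0.5]
opening: 0.0216
```

{"api": "drive_tool", "payload": {
  "commands": [
    {"offset": [0,0,-0.04],"turn": [0,0,0],"hand": 0.01},
    {"offset": [0,0,-0.08],"turn": [0,0,0],"hand": 0.01},
    {"offset": [0,-0.025,-0.11],"turn": [0,0,-6],"hand": 0.01},
    {"offset": [0,-0.055,-0.135],"turn": [0,0,-12],"hand": 0.01},
    {"offset": [0,-0.09,-0.138],"turn": [0,0,-16],"hand": 0.01}
  ]
}}

```text
clock: 34.37
eef_pos: [0.6163, -0.2413, 0.1535]
tool_rot: [1.0, 0.029, 0.002, 0.002]
contact_force: [0.7, 0.5, -1.9]
opening: 0.0215
```

```bash
python3 go.py 0.567 0.245 0.15 3.8
```

```text
off [-0.0208 -0.4883  0.0017] turn [ 0.2 -0.3 -0.4] rows 11.7 at [ 0.6163 -0.2413  0.1535] f [ 0.7  0.5 -1.9] open 0.0215 t 34.37
```

{"api": "drive_tool", "payload": {
  "commands": [
    {"offset": [-0.02,-0.19,0],"turn": [0,0,0],"hand": 0.01},
    {"offset": [-0.02,-0.19,0],"turn": [0,0,0],"hand": 0.01},
    {"offset": [-0.02,-0.19,0],"turn": [0,0,0],"hand": 0.01},
    {"offset": [-0.02,-0.19,0],"turn": [0,0,0],"hand": 0.01},
    {"offset": [-0.02,-0.19,0],"turn": [0,0,0],"hand": 0.01}
  ]
}}

```text
clock: 34.78
eef_pos: [0.5815, -0.0449, 0.149]
tool_rot: [0.999, 0.032, -0.002, -0.002]
contact_force: [0.4, 1.3, -0.9]
opening: 0.0214
```

{"api": "drive_tool", "payload": {
  "commands": [
    {"offset": [0,-0.19,0],"turn": [0,0,0],"hand": 0.01},
    {"offset": [0,-0.19,0],"turn": [0,0,0],"hand": 0.01},
    {"offset": [0,-0.19,0],"turn": [0,0,0],"hand": 0.01},
    {"offset": [0,-0.19,0],"turn": [0,0,0],"hand": 0.01},
    {"offset": [0,-0.19,0],"turn": [0,0,0],"hand": 0.01}
  ]
}}

```text
clock: 35.2
eef_pos: [0.5705, 0.1455, 0.1492]
tool_rot: [0.999, 0.032, -0.001, -0.002]
contact_force: [0.2, 0.9, -0.5]
opening: 0.0216
```

{"api": "drive_tool", "payload": {
  "commands": [
    {"offset": [0,-0.04,0],"turn": [0,0,0],"hand": 0.01},
    {"offset": [0,-0.08,0],"turn": [0,0,0],"hand": 0.01},
    {"offset": [0,-0.1,0],"turn": [0,0,0],"hand": 0.01},
    {"offset": [0,-0.1,0],"turn": [0,0,0],"hand": 0.01},
    {"offset": [0,-0.1,0],"turn": [0,0,0],"hand": 0.01}
  ]
}}

```text
clock: 35.62
eef_pos: [0.5651, 0.24, 0.1485]
tool_rot: [1.0, 0.031, -0.002, -0.0]
contact_force: [0.6, -0.9, -1.3]
opening: 0.0216
```

```bash
python3 -c "
from h import *
shot('wrist','w18')"; python3 go.py 0.567 0.245 0.042 3.8
```

```text
off [ 0.0021 -0.0075  0.1063] turn [ 0.1  0.2 -0.5] rows 2.6 at [0.5657 0.2376 0.1483] f [-0.2 -0.5 -1.5] open 0.0216 t 35.67
```

View pics/w18.png

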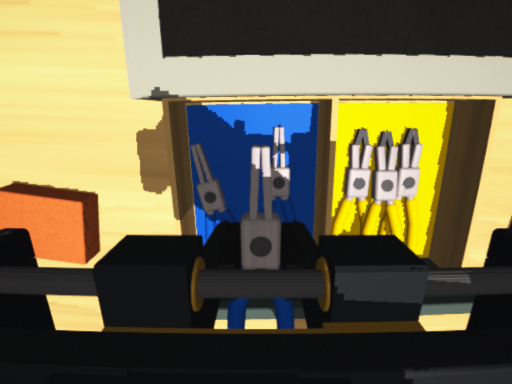

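```bash
python3 px.py w18 .037 210 196 280 182
```

```text
[0.5512 0.2879 0.037 ]
[0.5698 0.2199 0.037 ]
yaw -74.7
```

{"api": "drive_tool", "payload": {
  "commands": [
    {"offset": [0.002,-0.015,0.02],"turn": [0,0,0],"hand": 0.01},
    {"offset": [0.002,-0.015,0.045],"turn": [0,0,0],"hand": 0.01},
    {"offset": [0.002,-0.015,0.065],"turn": [0,0,0],"hand": 0.01},
    {"offset": [0.002,-0.015,0.075],"turn": [0,0,0],"hand": 0.01},
    {"offset": [0.002,-0.015,0.08],"turn": [0,0,0],"hand": 0.01}
  ]
}}

```text
clock: 36.08
eef_pos: [0.5666, 0.2507, 0.0671]
tool_rot: [1.0, 0.028, -0.003, 0.002]
contact_force: [-0.1, 0.4, -1.9]
opening: 0.0222
```

{"api": "drive_tool", "payload": {
  "commands": [
    {"offset": [0,0,0],"turn": [0,0,0],"hand": 0.01},
    {"offset": [0,0,0],"turn": [0,0,0],"hand": 0.01}
  ]
}}

```text
clock: 36.25
eef_pos: [0.5676, 0.2532, 0.0696]
tool_rot: [1.0, 0.029, -0.001, -0.0]
contact_force: [0.3, -0.4, -0.9]
opening: 0.0215
```

```bash
python3 go.py 0.567 0.254 0.041 3.8
```

```text
off [-0.0006 -0.0008  0.0286] turn [-0.   0.1 -0.5] rows 0.7 at [0.5676 0.2532 0.0696] f [ 0.3 -0.4 -0.9] open 0.0215 t 36.25
```

{"api": "drive_tool", "payload": {
  "commands": [
    {"offset": [0,-0.001,0.01],"turn": [0,0,0],"hand": 0.01},
    {"offset": [0,-0.001,0.018],"turn": [0,0,0],"hand": 0.01},
    {"offset": [0,-0.001,0.025],"turn": [0,0,0],"hand": 0.01},
    {"offset": [0,-0.001,0.028],"turn": [0,0,0],"hand": 0.01},
    {"offset": [0,-0.001,0.028],"turn": [0,0,0],"hand": 0.01}
  ]
}}

```text
clock: 36.67
eef_pos: [0.5662, 0.2544, 0.0399]
tool_rot: [1.0, 0.029, -0.002, 0.0]
contact_force: [0.3, -0.2, -2.2]
opening: 0.0214
```

{"api": "drive_tool", "payload": {
  "commands": [
    {"offset": [0,0,0],"turn": [0,0,0],"hand": 0.032},
    {"offset": [0,0,0],"turn": [0,0,0],"hand": 0.032},
    {"offset": [0,0,0],"turn": [0,0,0],"hand": 0.032},
    {"offset": [0,0,0],"turn": [0,0,0],"hand": 0.032}
  ]
}}

```text
clock: 37.0
eef_pos: [0.5672, 0.255, 0.0415]
tool_rot: [1.0, 0.029, -0.001, -0.0]
contact_force: [0.4, 0.1, -0.2]
opening: 0.0318
```

{"api": "drive_tool", "payload": {
  "commands": [
    {"offset": [0,0,-0.02],"turn": [0,0,0],"hand": 0.032},
    {"offset": [0,0,-0.05],"turn": [0,0,0],"hand": 0.032},
    {"offset": [0,0,-0.09],"turn": [0,0,0],"hand": 0.032},
    {"offset": [-0.02,0.03,-0.12],"turn": [0,0,0],"hand": 0.0},
    {"offset": [-0.05,0.06,-0.14],"turn": [0,0,0],"hand": 0.0}
  ]
}}

```text
clock: 37.42
eef_pos: [0.5292, 0.2012, 0.1797]
tool_rot: [1.0, 0.03, 0.002, -0.003]
contact_force: [0.5, -1.6, 0.7]
opening: 0.0212
```

```bash
python3 -c "
from h import *
shot('wrist','w19');shot('scene','c19')
e=shot('side','s19');m=cv2.resize(e['image'][115:335,140:350,::-1],None,fx=2.7,fy=2.7,interpolation=cv2.INTER_CUBIC);cv2.imwrite('pics/s19z.png',m)"; python3 go.py 0.4 0.175 0.2 3.8
```

```text
off [-0.1273  0.0143 -0.0217] turn [ 0.1  0.  -0.6] rows 3.1 at [0.5263 0.1964 0.1782] f [-0.7  1.1 -0.5] open 0.009 t 37.57
```

View pics/w19.png

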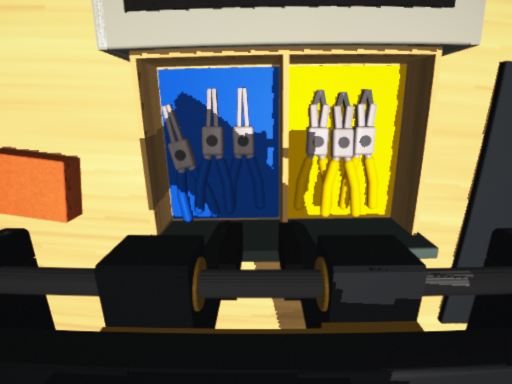

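View pics/s19z.png

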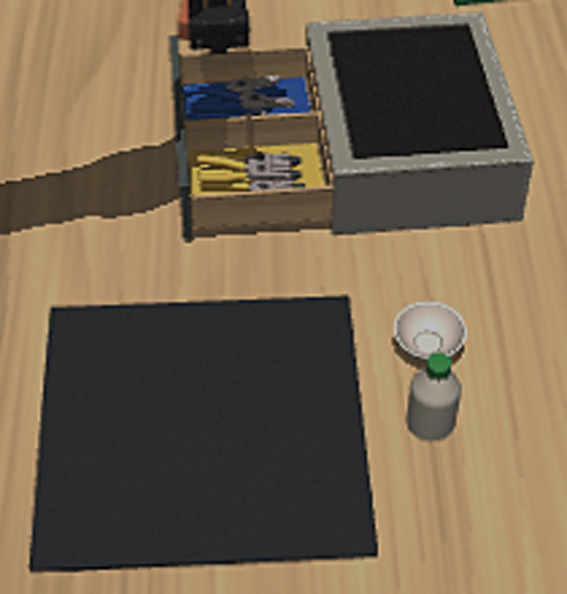

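```bash
python3 - <<'E'
from h import *
d=load('w19');ex=np.array([.9978,.0663]);ey=np.array([-.0663,.9978]);f=np.array([0.6265,0.187])-.16*ex
for n,s,pts in(('blue',.066,((180,155),(211,140),(243,140))),('yellow',-.066,((318,141),(343,143),(365,141)))):
  c=f+.097*ex+s*ey
  for u,v in pts:
    p=onz(d,u,v,.037)[:2]-c; print(n,(p@ex).round(4),(p@ey).round(4))
E
python3 go.py 0.40 0.175 0.2 3.8
```

```text
blue -0.0065 0.0398
blue 0.009 0.0057
blue 0.0087 -0.028
yellow 0.0073 0.0253
yellow 0.0051 -0.0012
yellow 0.0072 -0.0244
off [-0.1273  0.0143 -0.0217] turn [ 0.1  0.  -0.6] rows 3.1 at [0.5263 0.1964 0.1782] f [-0.7  1.1 -0.5] open 0.009 t 37.57
```

{"api": "drive_tool", "payload": {
  "commands": [
    {"offset": [-0.128,0.014,-0.02],"turn": [0,0,-0.5],"hand": 0},
    {"offset": [-0.128,0.014,-0.02],"turn": [0,0,-0.5],"hand": 0},
    {"offset": [-0.128,0.014,-0.02],"turn": [0,0,-0.5],"hand": 0},
    {"offset": [-0.128,0.014,-0.02],"turn": [0,0,-0.5],"hand": 0},
    {"offset": [-0.128,0.014,-0.02],"turn": [0,0,-0.5],"hand": 0}
  ]
}}

```text
clock: 37.98
eef_pos: [0.3978, 0.1777, 0.197]
tool_rot: [0.999, 0.035, -0.002, 0.0]
contact_force: [0.7, -0.2, 0.4]
opening: 0.0007
```

```bash
python3 go.py 0.42 0.175 0.05 3.8
```

```text
off [0.0225 0.0042 0.147 ] turn [0.  0.2 0.3] rows 3.6 at [0.3978 0.1777 0.197 ] f [ 0.7 -0.2  0.4] open 0.0007 t 37.98
```

{"api": "drive_tool", "payload": {
  "commands": [
    {"offset": [0.01,0.002,0.04],"turn": [0,0,0],"hand": 0},
    {"offset": [0.01,0.002,0.08],"turn": [0,0,0],"hand": 0},
    {"offset": [0.01,0.002,0.115],"turn": [0,0,0],"hand": 0},
    {"offset": [0.01,0.002,0.14],"turn": [0,0,0],"hand": 0},
    {"offset": [0.01,0.002,0.145],"turn": [0,0,0],"hand": 0}
  ]
}}

```text
clock: 38.4
eef_pos: [0.4101, 0.1771, 0.0476]
tool_rot: [0.999, 0.035, -0.002, 0.001]
contact_force: [-0.5, -0.6, 1.0]
opening: 0.0002
```

{"api": "drive_tool", "payload": {
  "commands": [
    {"offset": [0,0,0],"turn": [0,0,0],"hand": 0},
    {"offset": [0.008,0,0],"turn": [0,0,0],"hand": 0},
    {"offset": [0.015,0,0],"turn": [0,0,0],"hand": 0},
    {"offset": [0.022,0,0],"turn": [0,0,0],"hand": 0},
    {"offset": [0.03,0,0],"turn": [0,0,0],"hand": 0}
  ]
}}

```text
clock: 38.82
eef_pos: [0.4413, 0.1786, 0.0529]
tool_rot: [0.999, 0.033, 0.0, -0.001]
contact_force: [-0.1, 0.7, -0.6]
opening: 0.0006
```

```bash
python3 go.py 0.455 0.178 0.05 3.8
```

```text
off [0.0136 0.0015 0.0029] turn [-0.1 -0.  -0. ] rows 0.3 at [0.4413 0.1786 0.0529] f [-0.1  0.7 -0.6] open 0.0006 t 38.82
```

{"api": "drive_tool", "payload": {
  "commands": [
    {"offset": [0.005,0,0.001],"turn": [0,0,0],"hand": 0},
    {"offset": [0.01,0,0.002],"turn": [0,0,0],"hand": 0},
    {"offset": [0.015,0,0.003],"turn": [0,0,0],"hand": 0},
    {"offset": [0.02,0,0.003],"turn": [0,0,0],"hand": 0},
    {"offset": [0.026,0,0.003],"turn": [0,0,0],"hand": 0}
  ]
}}

```text
clock: 39.23
eef_pos: [0.4636, 0.1796, 0.0486]
tool_rot: [0.999, 0.034, -0.003, 0.0]
contact_force: [-5.8, -0.6, 3.0]
opening: 0.0002
```

{"api": "drive_tool", "payload": {
  "commands": [
    {"offset": [0.006,0,0],"turn": [0,0,0],"hand": 0},
    {"offset": [0.012,0,0],"turn": [0,0,0],"hand": 0},
    {"offset": [0.018,0,0],"turn": [0,0,0],"hand": 0},
    {"offset": [0.024,0,0],"turn": [0,0,0],"hand": 0},
    {"offset": [0.03,0,0],"turn": [0,0,0],"hand": 0}
  ]
}}

```text
clock: 39.65
eef_pos: [0.4939, 0.1819, 0.0486]
tool_rot: [0.999, 0.034, -0.003, 0.0]
contact_force: [-5.4, 0.2, 3.7]
opening: 0.0003
```

{"api": "drive_tool", "payload": {
  "commands": [
    {"offset": [0.006,0,0],"turn": [0,0,0],"hand": 0},
    {"offset": [0.012,0,0],"turn": [0,0,0],"hand": 0},
    {"offset": [0.018,0,0],"turn": [0,0,0],"hand": 0},
    {"offset": [0.024,0,0],"turn": [0,0,0],"hand": 0},
    {"offset": [0.03,0,0],"turn": [0,0,0],"hand": 0}
  ]
}}

```text
clock: 40.07
eef_pos: [0.5237, 0.1842, 0.0485]
tool_rot: [0.999, 0.034, -0.003, 0.0]
contact_force: [-5.4, 0.7, 3.4]
opening: 0.0002
```

```bash
python3 -c "
from h import *
shot('scene','c20')
e=shot('side','s20');m=cv2.resize(e['image'][95:215,140:350,::-1],None,fx=3.7,fy=3.7,interpolation=cv2.INTER_CUBIC);cv2.imwrite('pics/s20z.png',m)"; python3 go.py 0.627 0.1885 0.05 3.8
```

```text
off [ 0.1018  0.0025 -0.0019] turn [-0.1  0.2  0. ] rows 2.4 at [0.5252 0.1842 0.0484] f [-3.1  0.3  3.3] open 0.0003 t 40.17
```

View pics/s20z.png

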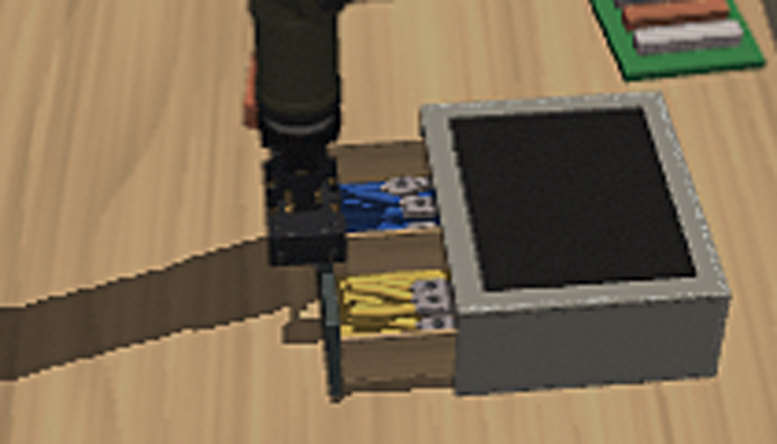

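Drawer is sliding in with the tools entering smoothly. Continue.

{"api": "drive_tool", "payload": {
  "commands": [
    {"offset": [0.006,0,0],"turn": [0,0,0],"hand": 0},
    {"offset": [0.012,0,0],"turn": [0,0,0],"hand": 0},
    {"offset": [0.018,0,0],"turn": [0,0,0],"hand": 0},
    {"offset": [0.024,0,0],"turn": [0,0,0],"hand": 0},
    {"offset": [0.03,0,0],"turn": [0,0,0],"hand": 0}
  ]
}}

```text
clock: 40.58
eef_pos: [0.5534, 0.1862, 0.0483]
tool_rot: [0.999, 0.034, -0.003, 0.0]
contact_force: [-5.3, 1.0, 2.6]
opening: 0.0001
```

{"api": "drive_tool", "payload": {
  "commands": [
    {"offset": [0.006,0,0],"turn": [0,0,0],"hand": 0},
    {"offset": [0.012,0,0],"turn": [0,0,0],"hand": 0},
    {"offset": [0.018,0,0],"turn": [0,0,0],"hand": 0},
    {"offset": [0.024,0,0],"turn": [0,0,0],"hand": 0},
    {"offset": [0.03,0,0],"turn": [0,0,0],"hand": 0}
  ]
}}

```text
clock: 41.0
eef_pos: [0.5832, 0.1885, 0.0483]
tool_rot: [0.999, 0.034, -0.003, -0.0]
contact_force: [-5.8, 0.7, 4.3]
opening: 0.0001
```

{"api": "drive_tool", "payload": {
  "commands": [
    {"offset": [0.006,0,0],"turn": [0,0,0],"hand": 0},
    {"offset": [0.012,0,0],"turn": [0,0,0],"hand": 0},
    {"offset": [0.018,0,0],"turn": [0,0,0],"hand": 0},
    {"offset": [0.024,0,0],"turn": [0,0,0],"hand": 0},
    {"offset": [0.03,0,0],"turn": [0,0,0],"hand": 0}
  ]
}}

```text
clock: 41.42
eef_pos: [0.6128, 0.1907, 0.0483]
tool_rot: [0.999, 0.034, -0.003, -0.0]
contact_force: [-6.6, 0.3, 5.2]
opening: 0.0002
```

{"api": "drive_tool", "payload": {
  "commands": [
    {"offset": [0.005,0,0],"turn": [0,0,0],"hand": 0},
    {"offset": [0.01,0,0],"turn": [0,0,0],"hand": 0},
    {"offset": [0.014,0,0],"turn": [0,0,0],"hand": 0},
    {"offset": [0.014,0,0],"turn": [0,0,0],"hand": 0}
  ]
}}

```text
clock: 41.75
eef_pos: [0.6256, 0.1916, 0.0482]
tool_rot: [0.999, 0.034, -0.005, 0.0]
contact_force: [-9.4, 0.3, 7.7]
opening: 0.0002
```

{"api": "drive_tool", "payload": {
  "commands": [
    {"offset": [0.004,0,0],"turn": [0,0,0],"hand": 0},
    {"offset": [0.004,0,0],"turn": [0,0,0],"hand": 0}
  ]
}}

```text
clock: 41.92
eef_pos: [0.6254, 0.1915, 0.048]
tool_rot: [0.999, 0.035, -0.008, 0.001]
contact_force: [-18.5, -1.8, 15.1]
opening: 0.0005
```

At the stop (18.5 N). Release by backing off.

{"api": "drive_tool", "payload": {
  "commands": [
    {"offset": [-0.02,0,0],"turn": [0,0,0],"hand": 0},
    {"offset": [-0.05,0,0],"turn": [0,0,0],"hand": 0},
    {"offset": [-0.08,0,-0.02],"turn": [0,0,0],"hand": 0},
    {"offset": [-0.11,0,-0.05],"turn": [0,0,0],"hand": 0},
    {"offset": [-0.14,0,-0.08],"turn": [0,0,0],"hand": 0}
  ]
}}

```text
clock: 42.33
eef_pos: [0.493, 0.1812, 0.1276]
tool_rot: [0.999, 0.033, -0.002, 0.0]
contact_force: [0.2, 0.4, 0.9]
opening: 0.0007
```

{"api": "drive_tool", "payload": {
  "commands": [
    {"offset": [-0.03,0,-0.1],"turn": [0,0,0],"hand": 0},
    {"offset": [-0.03,0,-0.1],"turn": [0,0,0],"hand": 0},
    {"offset": [-0.03,0,-0.1],"turn": [0,0,0],"hand": 0},
    {"offset": [-0.03,0,-0.1],"turn": [0,0,0],"hand": 0},
    {"offset": [-0.03,0,-0.1],"turn": [0,0,0],"hand": 0}
  ]
}}

```text
clock: 42.75
eef_pos: [0.4659, 0.1798, 0.2287]
tool_rot: [0.999, 0.033, 0.0, -0.001]
contact_force: [0.1, 0.3, -0.0]
opening: 0.0005
```

{"api": "drive_tool", "payload": {
  "commands": [
    {"offset": [0,0,0],"turn": [0,0,0],"hand": 0},
    {"offset": [0,0,0],"turn": [0,0,0],"hand": 0},
    {"offset": [0,0,0],"turn": [0,0,0],"hand": 0},
    {"offset": [0,0,0],"turn": [0,0,0],"hand": 0},
    {"offset": [0,0,0],"turn": [0,0,0],"hand": 0}
  ]
}}

```text
clock: 43.17
eef_pos: [0.4647, 0.1797, 0.2267]
tool_rot: [0.999, 0.033, -0.002, 0.0]
contact_force: [0.2, 0.0, 0.3]
opening: 0.0004
```

```bash
python3 -c "
from h import *
shot('wrist','w21')
e=shot('side','s21');m=cv2.resize(e['image'][95:335,140:350,::-1],None,fx=2.5,fy=2.5,interpolation=cv2.INTER_CUBIC);cv2.imwrite('pics/s21z.png',m)"
```

```text
(no output)
```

View pics/s21z.png

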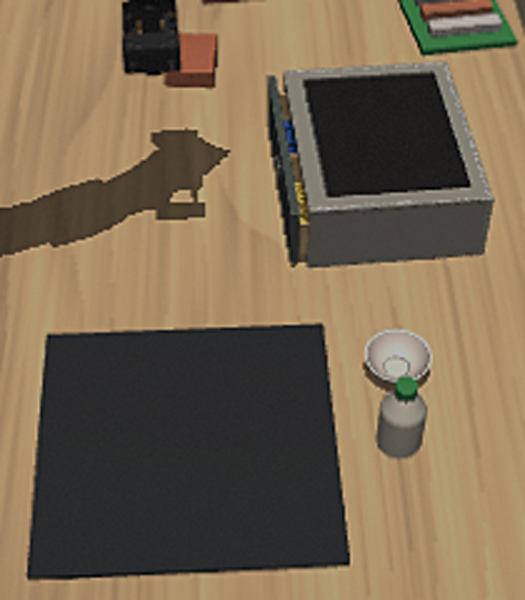

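View pics/w21.png

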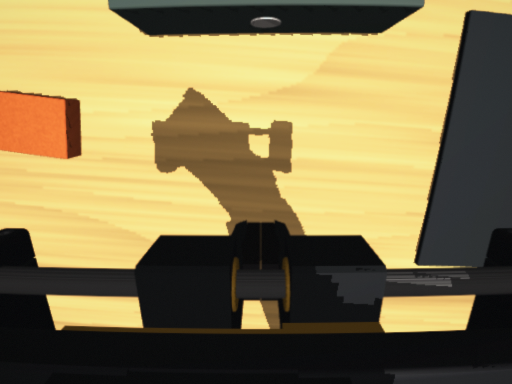

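```bash
python3 px.py w21 .049 265 22; python3 -c "
from h import *
shot('wrist','w22')"; python3 px.py w22 .049 265 22; python3 -c "
from h import *
a=load('w21')['image'][0:60,100:430].astype(int);b=load('w22')['image'][0:60,100:430].astype(int);print(abs(a-b).mean())
a=load('side0')['image'][95:215,230:350].astype(int);b=load('s21')['image'][95:215,230:350].astype(int);print(abs(a-b).mean(),abs(a-b).max())
print(manip.job_done())"
```

```text
[0.6268 0.1844 0.049 ]
[0.6271 0.1846 0.049 ]
2.062037037037037
6.404421296296296 118
the job is handed in; nothing more can be done
None
```

I cleared the slab and handed the job in at about 43 s of the allowed 210 s.

**What I did:** I pressed the drawer front to its end stop, which released it. I then put all six tools away: three blue-gripped pliers in the blue compartment and three yellow-gripped cutters in the yellow one. Finally I pushed the drawer home at about 0.07 m/s to the end stop, with 18.5 N on the last press, and backed off.

**Last checks:**
- **Tools:** Before closing, all six joint blocks measured within 10 mm of their compartment's middle along x and within 40 mm along y. The slab was empty.
- **Drawer:** The front face now measures x = 0.627 m, the same as when it was latched at the start, and it reads the same in two pictures taken one after the other.
- **Bystanders:** By eye, the dish, bottle and brick look undisturbed. I did not re-measure their positions.
- **Arm:** The gripper is clear, and the tool force is near zero.

**What did not go cleanly:** The first blue pair was found turned and shifted a few centimetres after I placed the second. I left it because it was still well inside the compartment. A difference between the starting and final side pictures of the chest area averaged 6.4 grey levels with a peak of 118. I did not trace the cause, and handed in on the front-face measurement instead. The closed drawer hides the tools, so I could not confirm by sight how they lie inside it.

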